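Set and load the crumb mill

ROBOT

A 7-joint arm with a two-finger parallel gripper is mounted at the origin on the work surface. World frame = base frame: x ahead of the robot, y to its left, z up, the work surface at z = 0. Lengths are in mm, angles in rad, forces in N, time in s.
With the tool pointing down it reaches from about 425 to 925 mm from the base axis. Payload 6.8 kg.
Tool frame: the origin (TCP) lies at the very end of the fingers, on their centre line; the grasp point (between the pads) lies manip.grip_depth behind it (manip.grip_depth is the distance from the TCP to the grasp point, in mm); z points along the fingers, y is the direction in which the jaws open and shut (so a half turn about z gives the same grasp; the last joint's range is limited). The gripper opens to 85 mm and grips with 20 to 120 N. Pads are 22 mm wide; open, the fingers measure 114 mm over their backs; the gripper's body (76 mm by 85 mm) begins 54 mm behind the grasp point. The pads swing forward as they close: fully open they stand 13 mm farther back than shut.
Start: joints at [-1.285, 0.477, 0.022, 1.555, -0.011, 1.109, -0.083], TCP at [258.996, 623.353, 231.308] pointing down, gripper open.
Joint ranges: [-2.96, 2.96], [-0.34, 2.1], [-1.41, 1.46], [0.24, 2.44], [-1.37, 4.51], [0.17, 1.92], [-2.96, 2.96]. Speed limits (rad/s): [2.39, 2.39, 3.14, 3.14, 3.14, 3.14, 3.14].

INTERFACE

Orientations are given as a unit quaternion [w, x, y, z].
In Python, from plant import manip, open_jaws, close_gripper, planner, optics, hand_in gives the robot as it stands. Calls block until the motion is done:
- manip.move_to(position, orientation): joint-space move of the TCP to a pose.
- manip.move_straight(position, rot=None, feed=150): straight line of the TCP; rot=None keeps the orientation; feed is the mean speed in mm/s.
- manip.goto_joints(angles): joint-space move.
- open_jaws() and close_gripper(): open the fingers fully, or close them until they stop; the grip force is fixed at half the most.
- manip.hold(seconds).
- planner.ik(position, orientation): joint angles nearest the present ones, or None.
- manip.sense(): the state.
- optics.get_image(name): name is "side" or "top" or "wrist"; returns a dict with "pixels" (384x512x3 uint8, red, green, blue), "vfov" (degrees; the focal length in pixels is half the picture's height over the tangent of half this angle, whatever the lens; pixels are square), "cx", "cy" (the principal point, pixels), "world_from_camera" (4x4, takes a point from camera to world coordinates); the wrist camera has in their place "mount" (4x4, takes a point from camera to tool coordinates, whose origin is the TCP and whose axes are the flange's). Camera axes: x right, y up, looking along -z (the intrinsics and any distortion apply to the point x, -y, -z); pixel columns grow to the right and rows downward; lengths in mm; the calibration is good to about 2 mm. A picture is of the moment at which its call begins: read the wrist's pose just before it. There is no depth.
A pose or a line that the arm cannot do raises manip.IKError and nothing moves.
- hand_in(): hands the job in, once; it reports no verdict.
The state is a dict: "t": time; "joint_positions": joint angles; "dq": joint speeds; "tau": joint torques, N m; "ee_pos": TCP position; "orientation": TCP orientation; "wrist_force": force on the tool from outside, world axes, zero at the start; "moment": the same for the moment, N m; "opening": finger opening in mm.
Only numpy, scipy, OpenCV 4.12 (cv2) and the standard library are available. Lean on these libraries where they do the work, as an engineer would, in place of code of your own. Each camera call takes 0.05 s, during which the arm holds its last target.

TASK

Get the crumb mill ready to run: first, while its hopper is still empty, turn the grind dial clockwise to its stop and then back exactly four clicks. Then put every rusk into the hopper, close the lid fully and swing the latch handle over its cam until it drops into its notch across the lid, leaving the measuring cup and the other kitchen things where they stand.

Things in the scene. Friction and masses are not known exactly. Their poses are not given: they have to be found in the camera images.
- mill: White countertop crumb mill, fixed, 262 mm long (x), 170 mm wide (y). Origin on the table; x points from its front (spout, dial) to its back (hopper), y to its left, z up. On its deck, 95 mm high, in mill coordinates (mm): dial at x -90, y -40; latch post at x -42, y 50; hopper centre at x 45, y 0. A measuring cup stands under the spout in front (x -178).
- hopper (a point): Centre of the hopper's open mouth, level with its rim, 190 mm above the table; axes as the mill's. The hopper is 120 mm square outside with 4 mm walls (112 mm inside), 90 mm deep to a shallow V-shaped bottom.
- dial (a joint): Grind dial, vertical axis. 0 rad at its stop, growing counterclockwise seen from above, up to 3.77; clockwise runs it to the stop. 20 clicks a turn (0.314 rad each); a spring detent of about 0.1 N m holds it at every click. Ticks on the deck, one per click, the longest at the stop, where the white pointer is 100 degrees counterclockwise of the mill's +x.
- dial_grip (a point): Point on the dial's axis half-way up its black scalloped knob, 126 mm above the table. The knob is 42 mm in diameter (45 over the scallops), from 109 to 139 mm high, and can be gripped from above at any angle; the steel skirt below it is 62 mm across.
- lid (a joint): Hopper lid: aluminium plate 126 mm long, 124 mm wide, 6 mm thick, hinged on the hopper's back rim; a 32 mm wide steel tongue reaches 28 mm beyond its front edge. 0 rad closed, 1.57 upright, 1.8 fully open (leaning back). A stiff hinge holds it at any angle: 1 to 4 N at its edge moves it, and it must be pushed all the way down.
- lid_hinge (a point): Middle of the lid's hinge line, 191 mm above the table, 66 mm behind the hopper's centre; the lid turns about the mill's y axis through it. The hinge line lies on the lid's underside. This point's x and z axes tilt with the lid.
- lid_edge (a point): Middle of the lid plate's front edge (not of the tongue), half-way through its thickness, 126 mm from the hinge. With the lid upright this is its top edge, about 317 mm high.
- latch (a joint): Latch handle: steel arm on a vertical post in front of the hopper. 0 rad fully open (arm 150 degrees counterclockwise of the mill's +x, from above), growing counterclockwise to its stop at 2.27 (across the lid's tongue). It rides on a cam: level to 0.35, ramp up to 1.4, crest to 1.75, then it drops into the notch, fully in from about 2.0. Let go on the ramp, it may slide back.
- latch_lift (a joint): Height of the latch handle on its post (m): within 0.0015 of 0 when open, +0.009 on the cam's crest, -0.005 down in the notch, where the arm lies on the closed lid's tongue. A spring of about 15 N pulls it down. Once in the notch it turns back only if lifted 14 mm.
- latch_grip (a point): Middle of the latch handle's upright black grip: a cylinder 16 mm in diameter, 38 mm tall, on the arm's end, 75 mm from the pivot axis. 227 mm above the table when open; the arm's top face is 18 mm lower. Rises and falls with the handle; 2 to 4 N sideways turns it.
- latch_pivot (a point): Point on the latch's vertical pivot axis, level with latch_grip.
- rusk1_c (a point): Bread rusk, a hard block 52 mm long (its x) by 30 mm wide (its y) by 27 mm high, about 20 g, brown crust above and below; this is its centre, half-way up. Lies on the paper sheet on the table at the start; three to five rusks are there.
- rusk2_c (a point): Bread rusk, a hard block 52 mm long (its x) by 30 mm wide (its y) by 27 mm high, about 20 g, brown crust above and below; this is its centre, half-way up. Lies on the paper sheet on the table at the start; three to five rusks are there.
- rusk3_c (a point): Bread rusk, a hard block 52 mm long (its x) by 30 mm wide (its y) by 27 mm high, about 20 g, brown crust above and below; this is its centre, half-way up. Lies on the paper sheet on the table at the start; three to five rusks are there.
- rusk4_c (a point): Bread rusk, a hard block 52 mm long (its x) by 30 mm wide (its y) by 27 mm high, about 20 g, brown crust above and below; this is its centre, half-way up. Lies on the paper sheet on the table at the start; three to five rusks are there.
- rusk5_c (a point): Bread rusk, a hard block 52 mm long (its x) by 30 mm wide (its y) by 27 mm high, about 20 g, brown crust above and below; this is its centre, half-way up. Lies on the paper sheet on the table at the start; three to five rusks are there.
- oil_bottle: Bystander: squat bottle of oil, 68 mm in diameter, 190 mm tall, origin under its base.
- salt_can: Bystander: salt canister, 72 mm in diameter, 130 mm tall, origin under its base.
- cup: Bystander: steel measuring cup, 68 mm across, 38 mm high with a flat handle pointing to its -x, standing under the mill's spout; origin under its base.
Things that resemble listed ones, but are neither listed nor needed, are in the scene too. What is shaped like the part that bears rusk4_c but red is not meant. What is shaped like the part that bears rusk2_c but yellow is not meant.

How it is judged (in metres and radians):
On the way, in this order (a step that is already met when the one before it is completed fails the run):
1. dial turned clockwise to its stop, hopper still empty (value of joint dial below 0.1 rad and horizontal distance between each of rusk1_c, rusk2_c, rusk3_c, rusk4_c, rusk5_c and hopper above 0.08 m), for 0.1 s.
2. dial set four clicks back from the stop, hopper still empty (value of joint dial between 1.13098 and 1.3823 rad and horizontal distance between each of rusk1_c, rusk2_c, rusk3_c, rusk4_c, rusk5_c and hopper above 0.08 m), for 0.3 s.
3. every rusk in the hopper (x of rusk1_c in the frame of hopper between -0.058 and 0.058 m and y of rusk1_c in the frame of hopper between -0.058 and 0.058 m and z of rusk1_c in the frame of hopper between -0.09 and 0 m and x of rusk2_c in the frame of hopper between -0.058 and 0.058 m and y of rusk2_c in the frame of hopper between -0.058 and 0.058 m and z of rusk2_c in the frame of hopper between -0.09 and 0 m and x of rusk3_c in the frame of hopper between -0.058 and 0.058 m and y of rusk3_c in the frame of hopper between -0.058 and 0.058 m and z of rusk3_c in the frame of hopper between -0.09 and 0 m and x of rusk4_c in the frame of hopper between -0.058 and 0.058 m and y of rusk4_c in the frame of hopper between -0.058 and 0.058 m and z of rusk4_c in the frame of hopper between -0.09 and 0 m and x of rusk5_c in the frame of hopper between -0.058 and 0.058 m and y of rusk5_c in the frame of hopper between -0.058 and 0.058 m and z of rusk5_c in the frame of hopper between -0.09 and 0 m), for 0.2 s.
4. lid closed on the loaded hopper (all of step 3 and value of joint lid below 0.06 rad), for 0.2 s.
5. latch handle over the cam and down in its notch, lid shut (value of joint lid below 0.04 rad and value of joint latch above 1.95 rad and value of joint latch_lift below -0.003 m), for 0.2 s.
At the end, for the whole second after the job is handed in: Dial within 0.4 of a click of four clicks from its stop (1.13 to 1.38 rad), every rusk with its centre inside the hopper below the rim, lid closed to within 0.04 rad, latch handle turned beyond 1.95 rad and dropped at least 3 mm below its open height (all of step 3 and all of step 5 and value of joint dial between 1.13098 and 1.3823 rad); the robot touches nothing.
It fails at once if a bystander (cup, oil bottle, salt canister) shifted more than 30 mm or tipped (distance of any of cup, oil_bottle, salt_can from where it was at the start of the episode above 0.03 m or angle between any of cup, oil_bottle, salt_can's own z axis and vertical above 0.5 rad).
Of rusk1, rusk2, rusk3, rusk4, rusk5 only 3 to 5 are there at a start; the rules pass over those that are not, and their reading is None.
At some moment in a run one of rusk1, rusk2, rusk3, rusk4, rusk5 may be knocked a few centimetres aside while the robot is not near it.
Once in a run the grip may slacken for a moment while it holds something.
It also fails if it takes over 210 s, if anything falls off the work surface, if the arm or the gripper's body presses on something with over 40 N, if the wrist force passes 120 N, or if a joint passes its speed limit or range.

## Working session

There is one attempt and no reset: what is moved stays moved. The work goes in short steps, each a Python script; the robot and the scene stay as the last script left them, time stands still between calls to the robot, and variables do not carry over. Pictures are saved under pics/ and viewed, and the job is handed in when it is done.

```bash
ls; mkdir -p pics; python3 - <<'E'
from plant import manip, optics
import cv2, numpy as np
s=manip.sense(); print(s, manip.grip_depth)
for n in ("side","top","wrist"):
    d=optics.get_image(n); cv2.imwrite(f"pics/{n}0.png",d["pixels"][:,:,::-1])
    print(n,{k:v for k,v in d.items() if k!="pixels"})
E
```

```text
pics
{'t': 0.0, 'joint_positions': array([-1.28510872,  0.47778167,  0.02231933,  1.55641476, -0.01152795,
        1.10930206, -0.08312108]), 'dq': array([-0.00065792, -0.00031662,  0.00068401, -0.00118594,  0.00118092,
        0.00046451,  0.00061998]), 'tau': array([ 9.26866924e-04, -5.96450901e+01,  1.60858747e+00, -2.81197876e+01,
        1.25184099e-02,  9.44314466e-03,  1.84959640e-05]), 'ee_pos': array([258.76248257, 622.80985973, 230.35316062]), 'orientation': array([-1.26155794e-04,  1.95620806e-01,  9.80679208e-01, -8.80285091e-04]), 'wrist_force': array([-0.97706351, -0.58178457, -0.34826656]), 'moment': array([0.02514123, 0.0152145 , 0.0102905 ]), 'opening': 85.0540602445517} 18.700000000000003
side {'vfov': 52.483579165038115, 'cx': 259.59762185227237, 'cy': 202.26350068376644, 'world_from_camera': array([[-9.77814906e-01,  1.44801552e-01, -1.51362212e-01,
         4.22871159e+02],
       [-2.09391853e-01, -6.95517379e-01,  6.87321342e-01,
         6.40401577e+02],
       [-5.74985229e-03,  7.03767068e-01,  7.10407527e-01,
         8.08746901e+02],
       [ 0.00000000e+0
[... 247 characters left out ...]
e+02],
       [-9.99640110e-01, -2.67864049e-02,  1.46260739e-03,
         4.18488389e-01],
       [-4.48081923e-03,  2.20477781e-01,  9.75381705e-01,
         1.24227173e+03],
       [ 0.00000000e+00,  0.00000000e+00,  0.00000000e+00,
         1.00000000e+00]])}
wrist {'vfov': 58.52097835544718, 'cx': 249.02118280808443, 'cy': 185.99292793344205, 'mount': array([[ 2.02591222e-03,  9.49287398e-01,  3.14403136e-01,
         8.05154521e+01],
       [ 9.99997904e-01, -2.01678772e-03, -3.54312006e-04,
         6.22752986e-02],
       [ 2.97740460e-04,  3.14403194e-01, -9.49289494e-01,
        -1.42118759e+02],
       [ 0.00000000e+00,  0.00000000e+00,  0.00000000e+00,
         1.00000000e+00]])}
```

View pics/top0.png

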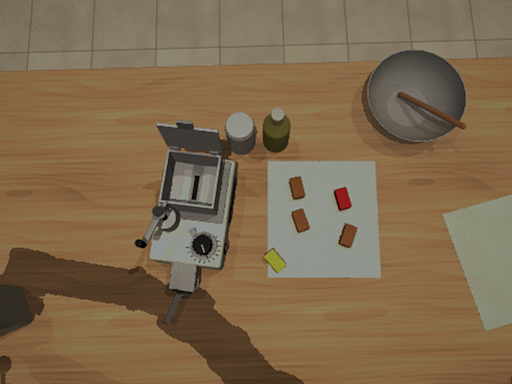

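View pics/side0.png

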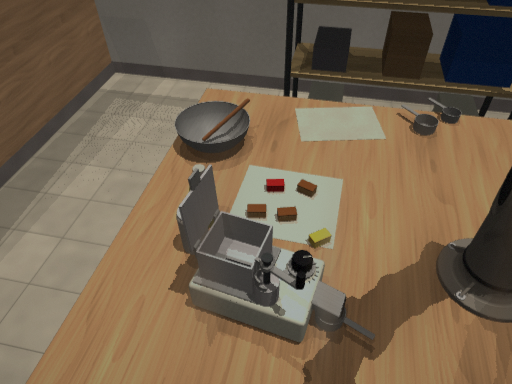

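View pics/wrist0.png

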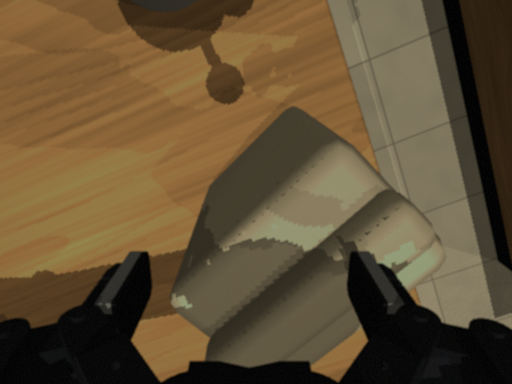

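```bash
python3 - <<'E'
import cv2
a=cv2.imread("pics/side0.png"); cv2.imwrite("pics/side0c.png",cv2.resize(a[150:340,150:390],None,fx=3.1,fy=3.1,interpolation=cv2.INTER_CUBIC))
a=cv2.imread("pics/top0.png"); cv2.imwrite("pics/top0c.png",cv2.resize(a[100:330,130:390],None,fx=2.6,fy=2.6,interpolation=cv2.INTER_CUBIC))
E
```

```text
(no output)
```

View pics/side0c.png

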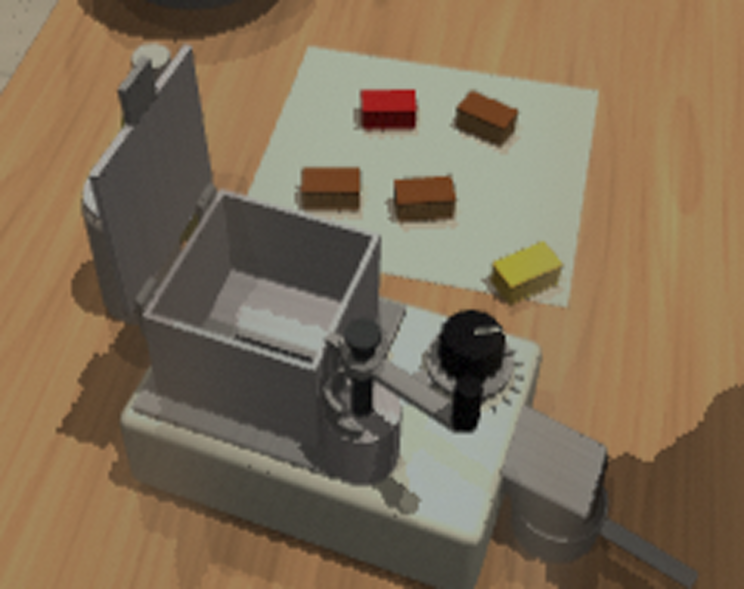

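View pics/top0c.png

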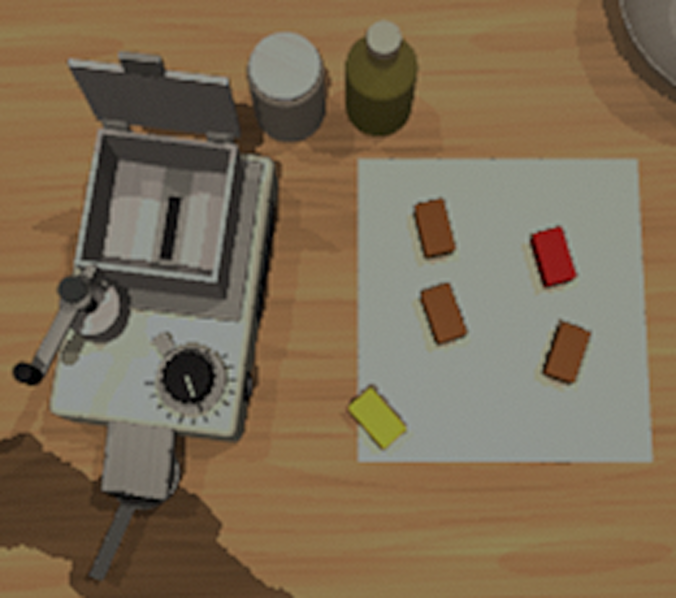

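```bash
cat > h.py <<'E'
import numpy as np, cv2
from plant import manip, open_jaws, close_gripper, planner, optics
from scipy.spatial.transform import Rotation as R
def grab(n):
    s=manip.sense(); d=optics.get_image(n); d["s"]=s; return d
def campose(d):
    if "mount" in d:
        s=d["s"]; q=s["orientation"]; T=np.eye(4); T[:3,:3]=R.from_quat([q[1],q[2],q[3],q[0]]).as_matrix(); T[:3,3]=s["ee_pos"]
        return T@d["mount"]
    return d["world_from_camera"]
def ray(d,px):
    W=campose(d); f=192/np.tan(np.radians(d["vfov"]/2)); px=np.atleast_2d(np.asarray(px,float))
    v=np.stack([(px[:,0]-d["cx"])/f,-(px[:,1]-d["cy"])/f,-np.ones(len(px))],1)@W[:3,:3].T
    return W[:3,3],v
def onz(d,px,z):
    o,v=ray(d,px); return o+v*((z-o[2])/v[:,2])[:,None]
def proj(d,P):
    W=np.linalg.inv(campose(d)); f=192/np.tan(np.radians(d["vfov"]/2)); P=np.atleast_2d(P)
    c=P@W[:3,:3].T+W[:3,3]; return np.stack([d["cx"]-f*c[:,0]/c[:,2],d["cy"]+f*c[:,1]/c[:,2]],1)
def tri(d1,p1,d2,p2):
    o1,v1=ray(d1,p1); o2,v2=ray(d2,p2); v1=v1[0];v2=v2[0]
    A=np.stack([v1,-v2],1); t=np.linalg.lstsq(A,o2-o1,rcond=None)[0]
    a=o1+t[0]*v1;b=o2+t[1]*v2; return (a+b)/2,np.linalg.norm(a-b)
def down(yaw):
    # tool z down, tool y (jaw axis) at world angle yaw
    y=np.array([np.cos(yaw),np.sin(yaw),0]);z=np.array([0,0,-1.]);x=np.cross(y,z)
    q=R.from_matrix(np.stack([x,y,z],1)).as_quat(); return np.array([q[3],q[0],q[1],q[2]])
def save(d,name,box=None,k=1):
    im=np.ascontiguousarray(d["pixels"][:,:,::-1])
    if box: im=im[box[1]:box[3],box[0]:box[2]]
    cv2.imwrite(f"pics/{name}.png",cv2.resize(im,None,fx=k,fy=k,interpolation=cv2.INTER_CUBIC))
def rusks(d,z=27,area=60):
    hsv=cv2.cvtColor(d["pixels"],cv2.COLOR_RGB2HSV)
    sheet=None
    out=[]
    m=cv2.inRange(hsv,(3,110,50),(16,255,255))
    n,l,st,c=cv2.connectedComponentsWithStats(m)
    for i in range(1,n):
        if st[i,4]>area: out.append((c[i],st[i,4],l==i))
    return out
E
python3 - <<'E'
from h import *
import pickle
d=grab("top"); e=grab("side"); pickle.dump((d,e),open("v0.pkl","wb"))
save(d,"mt",(145,110,245,280),4.2) if 0 else save(d,"mt",(145,140,245,280),4.2)
save(e,"ms",(170,150,360,340),3.1)
for q in (d,e):
    for c,a,m in rusks(q): print(c,a)
E
```

```text
[483.63318777  62.88864629] 458
[240.71108192 243.51147915] 63942
[488.13052209  86.22088353] 996
[258.01398601 115.48951049] 143
[ 36.66413043 121.92826087] 920
[146.27171492 119.8908686 ] 449
[132.396 134.696] 250
[ 31.89389068 140.76205788] 311
[ 78.54081633 179.32031943] 9016
[296.5465587  187.41700405] 247
[299.95384615 220.13846154] 260
[417.97029703 218.88366337] 808
[347.63706564 235.24324324] 259
[422.53386912 247.60849598] 871
[405.95934959 312.27235772] 1476
[400.95614035 322.21052632] 114
[393.84615385 333.45384615] 780
[108.61764706 336.43382353] 136
[43.91571716 62.35204424] 11936
[217.16099071  95.09907121] 323
[233.34593023 110.77616279] 344
[307.40066432 265.62918211] 62319
[313.69230769 102.96703297] 91
[338.17518248 104.04379562] 137
[381.60740741 113.56296296] 135
[306.67836257 186.69590643] 171
[256.6047619 209.5047619] 210
[286.35294118 212.2459893 ] 187
[299.43324251 247.28610354] 367
```

View pics/mt.png

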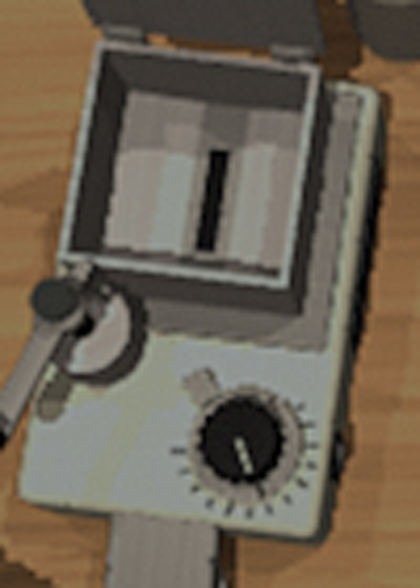

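```bash
python3 - <<'E'
from h import *
import pickle
d,e=pickle.load(open("v0.pkl","rb"))
c=np.array([[100,42],[322,70],[288,288],[60,255]])/4.2+[145,140]
P=onz(d,c,190)
print(P.round(1)); L=lambda a,b:np.linalg.norm(P[a]-P[b])
print(L(0,1),L(1,2),L(2,3),L(3,0))
ctr=P.mean(0); xd=(P[0]+P[1]-P[2]-P[3]); xd/=np.linalg.norm(xd); yd=P[0]+P[3]-P[1]-P[2]
print("hopper",ctr,np.degrees(np.arctan2(xd[1],xd[0])),np.degrees(np.arctan2(yd[1],yd[0]))-90)
th=(np.arctan2(xd[1],xd[0])+np.arctan2(yd[1],yd[0])-np.pi/2)/2
D=onz(d,np.array([[238,438]])/4.2+[145,140],139)[0]; 
Rm=np.array([[np.cos(th),-np.sin(th)],[np.sin(th),np.cos(th)]])
M=ctr[:2]-Rm@[45,0]
print("mill",M,np.degrees(th)); print("dial seen in mill",Rm.T@(D[:2]-M),D)
pv=np.array([[236,442],[250,476]])/4.2+[145,140]; p=onz(d,pv,139); v=p[1]-p[0]
a=np.arctan2(v[1],v[0])-th; print("pointer deg in mill",np.degrees(a)%360)
# refined by dial: mean
for c,a,m in rusks(d)[9:13]: print(c,onz(d,[c],20)[0].round(1))
for c,a,m in rusks(e): print(c,onz(e,[c],20)[0].round(1))
g=onz(d,np.array([[0,437]])/4.2+[145,140],246)[0]; print("grip?",Rm.T@(g[:2]-M))
def M2W(x,y,z): return np.r_[M+Rm@[x,y],z]
for n,q in (("t",d),("s",e)):
    im=np.ascontiguousarray(q["pixels"][:,:,::-1]); im=cv2.resize(im,None,fx=3,fy=3,interpolation=cv2.INTER_CUBIC)
    pts=[M2W(-15,60,190),M2W(105,60,190),M2W(105,-60,190),M2W(-15,-60,190),M2W(-90,-40,139),M2W(-42,50,227),M2W(-42+75*np.cos(np.radians(150)),50+75*.5,246),M2W(-131,85,0),M2W(-131,-85,0),M2W(131,85,0),M2W(-131,-85,95),M2W(131,-85,95),M2W(-178,0,38)]
    for x,y in proj(q,np.array(pts)): cv2.circle(im,(int(3*x+1),int(3*y+1)),3,(0,255,0),1)
    cv2.imwrite(f"pics/chk{n}.png",im[330:900,350:800] if n=="t" else im[430:1020,450:1120])
E
```

```text
[[648.1 199.5 190. ]
 [629.4  81.9 190. ]
 [512.6 100.5 190. ]
 [533.3 218.6 190. ]]
119.11085719196066 118.21561546345879 119.8642666196163 116.43547922531799
hopper [580.84304275 150.13017577 190.        ] -9.254486823336132 -9.483988755354076
mill [536.44335583 157.45600686] -9.369237789345107
dial seen in mill [-89.25005952 -40.04546872] [441.86466604 132.47433099 139.        ]
pointer deg in mill 211.50661575110618
[296.5465587  187.41700405] [594.1 -94.4  20. ]
[299.95384615 220.13846154] [509.9 -99.4  20. ]
[417.97029703 218.88366337] [ 505.  -394.5   20. ]
[347.63706564 235.24324324] [ 468.7 -216.1   20. ]
[43.91571716 62.35204424] [1715.8 -785.    20. ]
[217.16099071  95.09907121] [ 877.9 -667.5   20. ]
[233.34593023 110.77616279] [ 786.7 -571.    20. ]
[307.40066432 265.62918211] [430.3  67.3  20. ]
[313.69230769 102.96703297] [ 500.7 -685.2   20. ]
[338.17518248 104.04379562] [ 409.  -696.1   20. ]
[381.60740741 113.56296296] [ 248.6 -661.9   20. ]
[306.67836257 186.69590643] [ 467.9 -214.7   20. ]
[256.6047619 209.5047619] [593.2 -93.1  20. ]
[286.35294118 212.2459893 ] [510.  -99.7  20. ]
[299.43324251 247.28610354] [457.3  14.9  20. ]
grip? [-114.82659134   58.86045133]
```

View pics/chkt.png

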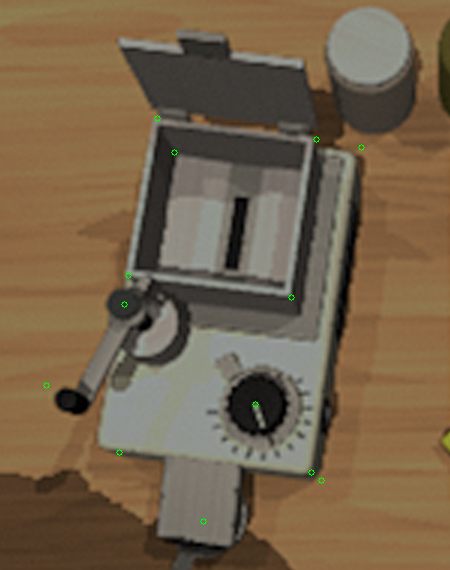

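View pics/chks.png

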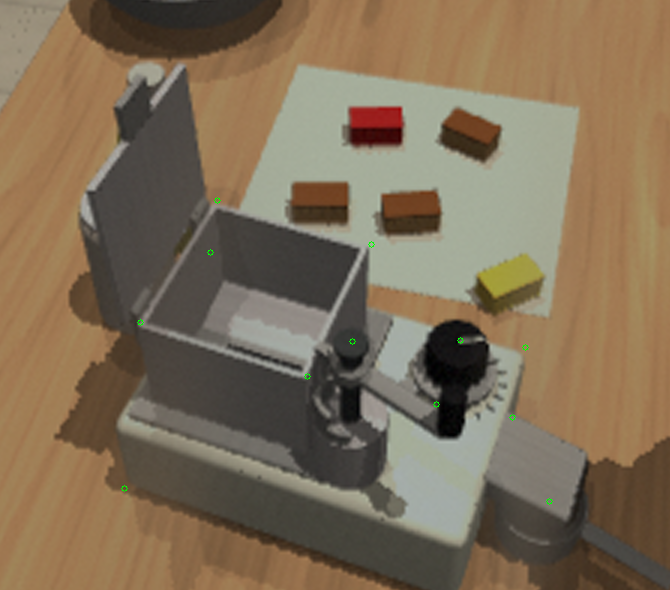

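```bash
cat >> h.py <<'E'
M=np.array([536.44,157.46]); TH=np.radians(-9.37)
Rm=np.array([[np.cos(TH),-np.sin(TH)],[np.sin(TH),np.cos(TH)]])
def m2w(x,y,z): return np.r_[M+Rm@[x,y],z]
def w2m(P): P=np.atleast_2d(P); return np.c_[(P[:,:2]-M)@Rm,P[:,2]]
def camdir(deg): # tool orientation with camera (tool x) pointing at deg in the mill frame
    return down(np.radians(deg)+TH-np.pi/2)
E
python3 - <<'E'
from h import *
import pickle
d,e=pickle.load(open("v0.pkl","rb"))
g=onz(d,[[140.7,244]],246)[0]; v=w2m(g)[0,:2]-[-42,50]; print("latch grip mill",w2m(g),np.hypot(*v),np.degrees(np.arctan2(v[1],v[0]))%360)
for dg in range(-180,181,30):
    q=planner.ik(m2w(-90,-40,112),camdir(dg)); print(dg,None if q is None else np.round(q,2))
E
```

```text
latch grip mill [[-115.91321595   67.49367355  246.        ]] 75.95519802149175 166.68434178447808
-180 [-0.61  0.3   0.21  2.17 -0.1   0.68  1.08]
-150 [-0.53  0.3   0.11  2.17 -0.05  0.68  1.56]
-120 [-0.43  0.3   0.    2.16 -0.    0.68  2.03]
-90 [-0.34  0.3  -0.11  2.16  0.05  0.69  2.5 ]
-60 [-1.35  0.68  1.28  2.21 -0.87  0.92 -2.31]
-30 [-1.35  0.68  1.28  2.21 -0.87  0.92 -1.79]
0 [-1.01  0.36  0.7   2.2  -0.36  0.7  -1.79]
30 [-0.94  0.34  0.62  2.19 -0.31  0.69 -1.32]
60 [-0.87  0.33  0.53  2.19 -0.26  0.68 -0.85]
90 [-0.81  0.32  0.45  2.19 -0.22  0.68 -0.37]
120 [-0.74  0.31  0.37  2.18 -0.18  0.68  0.11]
150 [-0.67  0.3   0.29  2.18 -0.14  0.68  0.59]
180 [-0.61  0.3   0.21  2.17 -0.1   0.68  1.08]
```

```bash
python3 - <<'E'
from h import *
s=manip.sense(); p=s["ee_pos"].copy(); p[2]=360
manip.move_to(p,s["orientation"]) 
manip.move_to(m2w(-90,-40,290),camdir(-80))
s=manip.sense(); print(s["t"],s["ee_pos"],s["joint_positions"].round(2),s["wrist_force"])
d=grab("wrist"); save(d,"w1"); import pickle; pickle.dump(d,open("w1.pkl","wb"))
print(proj(d,m2w(-90,-40,139)))
E
```

```text
3.2167 [441.15548393 133.15177692 289.96855978] [-0.6   0.05  0.18  1.98 -0.01  1.11  2.74] [-0.07527383 -0.16443216  0.67620784]
[[249.14331195 168.15418576]]
```

View pics/w1.png

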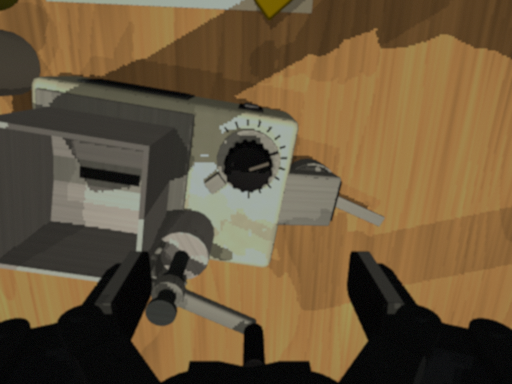

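```bash
cat >> h.py <<'E'
def dialview(d,name):
    c=proj(d,m2w(-90,-40,139))[0].astype(int)
    x0,y0=max(c[0]-50,0),max(c[1]-50,0); save(d,name,(x0,y0,c[0]+50,c[1]+50),6); return x0,y0
E
python3 - <<'E'
from h import *
import pickle
d=pickle.load(open("w1.pkl","rb")); print(dialview(d,"w1d"))
for a in (100,100+72,100+90,100+108):
  r=np.radians(a); print(a,proj(d,m2w(-90+27*np.cos(r),-40+27*np.sin(r),109)))
E
```

```text
(np.int64(199), np.int64(118))
100 [[249.06977026 186.42901445]]
172 [[275.42123606 168.35497452]]
190 [[277.015057   160.04021607]]
208 [[275.88408909 151.58647908]]
```

View pics/w1d.png

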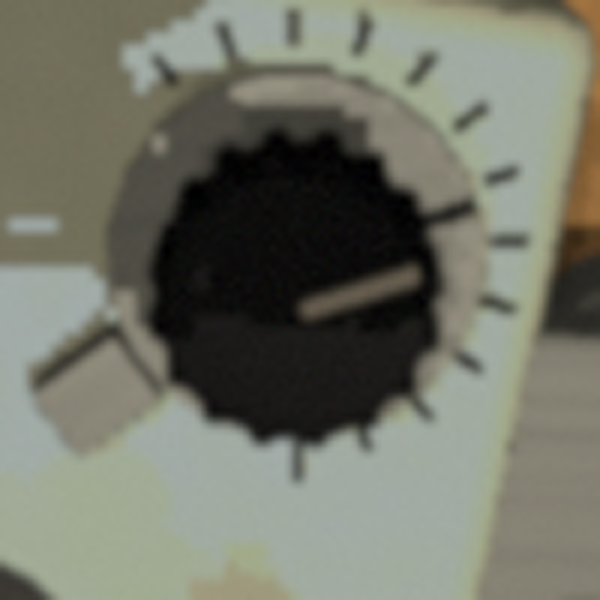

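```bash
python3 - <<'E'
from h import *
P=m2w(-90,-40,112)
manip.move_straight(P,feed=120)
close_gripper()
s=manip.sense(); print(s["t"],s["opening"],s["ee_pos"],P,s["wrist_force"].round(1),s["moment"].round(2))
p=s["ee_pos"].copy(); P=np.r_[(p[:2]+P[:2])/2,112]
a=-80
for k in range(13):
    a-=9
    q=planner.ik(P,camdir(a))
    if q is None or abs(q[6]-manip.sense()["joint_positions"][6])>.5: print("ik",a,q); break
    manip.goto_joints(q); s=manip.sense()
    print(a,round(s["t"],2),s["wrist_force"].round(1),s["moment"].round(2),round(s["joint_positions"][6],3),round(s["opening"],1))
    if abs(s["moment"][2])>0.8: break
E
```

```text
5.3833 40.46407216141959 [442.2874862  132.77217271 112.81224314] [441.1284462  132.64654173 112.        ] [ 1.6 -1.1  5.1] [-0.16 -0.04  0.01]
-89 5.64 [-2.  -0.9  7.7] [-0.18  0.51 -0.  ] 2.659 40.5
-98 5.9 [-2.6 -0.6  8.1] [-0.2   0.64  0.03] 2.519 40.4
-107 6.16 [-3.1 -0.5 10.6] [-0.12  0.75 -0.05] 2.379 40.3
-116 6.42 [-3.1 -0.6 10. ] [ 0.01  0.91 -0.  ] 2.239 40.7
-125 6.67 [-4.8  0.2 11.3] [0.09 1.03 0.06] 2.1 40.3
-134 6.93 [-4.3  0.5 11.4] [0.19 1.12 0.01] 1.962 40.3
-143 7.19 [-5.3  1.1 12.2] [ 0.28  1.15 -0.06] 1.824 40.1
-152 7.45 [-6.4  1.7 12.8] [0.39 1.24 0.03] 1.688 40.3
-161 7.71 [-7.4  1.9 13.2] [ 0.48  1.32 -0.01] 1.552 40.5
-170 7.97 [-6.3  2.3 12.8] [ 0.67  1.24 -0.05] 1.416 40.4
-179 8.22 [-6.3  3.9 13.1] [ 0.89  1.36 -0.05] 1.282 40.4
-188 8.48 [-6.7  4.2 12.7] [ 0.9   1.33 -0.04] 1.15 40.4
-197 8.74 [-1.3  2.4  7.3] [0.45 0.28 0.04] 1.018 40.1
```

```bash
python3 - <<'E'
from h import *
P=np.r_[m2w(-90,-40,112)[:2]+[0.6,0.1],112]
a=-197
for k in range(2):
    a-=5
    q=planner.ik(P,camdir(a)); manip.goto_joints(q); s=manip.sense()
    print(a,round(s["t"],2),s["wrist_force"].round(1),s["moment"].round(2),s["tau"][6].round(3),round(s["joint_positions"][6],3),round(s["opening"],1))
d=grab("wrist"); print(dialview(d,"w2d"))
save(d,"w2")
E
```

```text
-202 8.99 [1.2 2.  4.4] [ 0.33 -0.1  -0.19] -0.015 0.946 40.3
-207 9.24 [0.1 2.2 5.8] [ 0.24 -0.09  0.01] -0.156 0.874 40.4
(np.int64(193), np.int64(235))
```

View pics/w2.png

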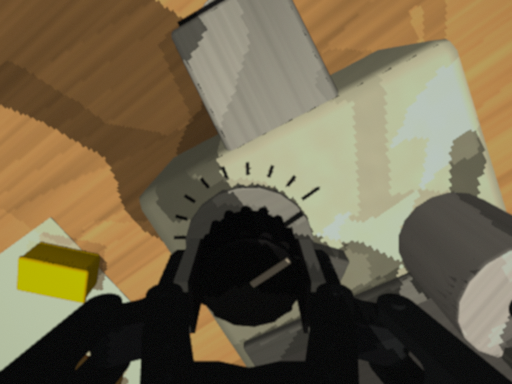

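```bash
python3 - <<'E'
from h import *
d=grab("wrist"); import pickle; pickle.dump(d,open("w2.pkl","wb"))
save(d,"w2d",(180,150,340,310),5)
p=w2m(onz(d,[[252,285],[289,261]],139)); v=p[1]-p[0]; print(p,np.degrees(np.arctan2(v[1],v[0])))
for r in (27,40): print(proj(d,m2w(-90+r*np.cos(np.radians(100)),-40+r*np.sin(np.radians(100)),109 if r==27 else 95)))
E
```

```text
[[-88.76076112 -36.95165961 139.        ]
 [-91.93629731 -19.45537193 139.        ]] 100.28707149086802
[[291.06514575 217.19858498]]
[[309.37115461 191.29196007]]
```

View pics/w2d.png

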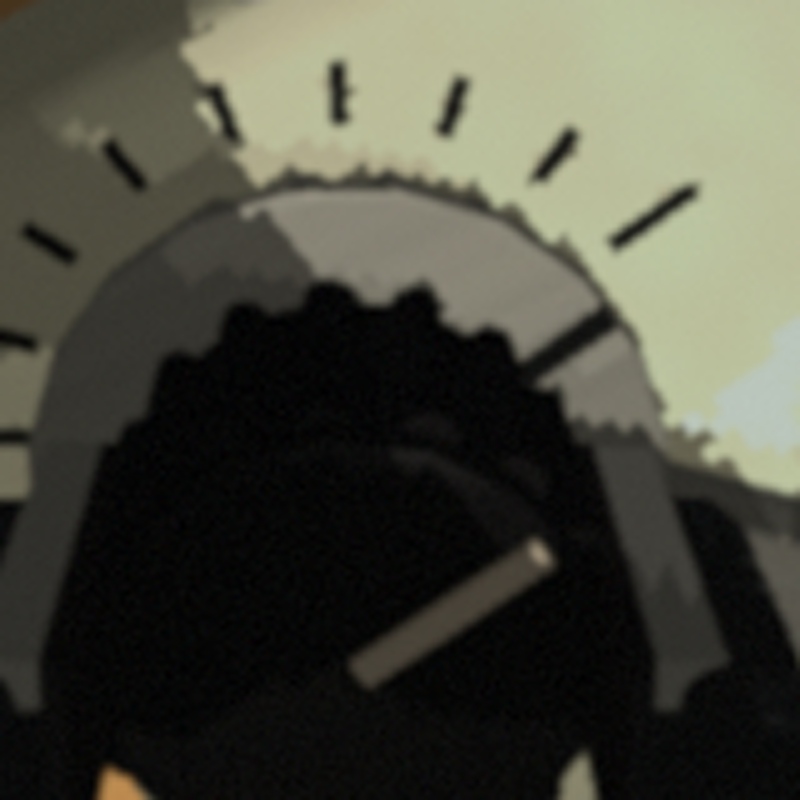

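```bash
python3 - <<'E'
from h import *
import pickle
manip.hold(0.1)
P=np.r_[m2w(-90,-40,112)[:2]+[0.6,0.1],112]
a=-207
for k in range(8):
    a+=9
    q=planner.ik(P,camdir(a)); manip.goto_joints(q); s=manip.sense()
    print(a,round(s["t"],2),s["wrist_force"].round(1),s["moment"].round(2),s["tau"][6].round(3),round(s["joint_positions"][6],3),round(s["opening"],1))
d=grab("wrist");pickle.dump(d,open("w3.pkl","wb"))
save(d,"w3d",(180,150,340,310),5)
E
```

```text
-198 9.69 [1.1 3.  6.4] [ 0.54 -0.28  0.02] 0.428 1.001 40.6
-189 9.94 [2.1 4.7 6.2] [ 0.81 -0.34  0.09] 0.267 1.129 40.3
-180 10.2 [3.6 4.4 3.3] [ 0.85 -0.98 -0.06] 0.307 1.261 40.7
-171 10.46 [4.5 4.4 3. ] [ 1.01 -0.99  0.27] 0.001 1.395 40.8
-162 10.72 [3.4 5.7 3. ] [ 1.17 -0.92 -0.03] 0.312 1.529 40.1
-153 10.97 [2.9 5.5 3.4] [ 1.3  -0.84  0.26] -0.013 1.665 40.5
-144 11.23 [3.3 6.5 3.2] [ 1.49 -0.76 -0.04] 0.327 1.801 40.2
-135 11.49 [3.2 6.9 2.6] [ 1.61 -0.71  0.28] -0.011 1.939 40.3
```

View pics/w3d.png

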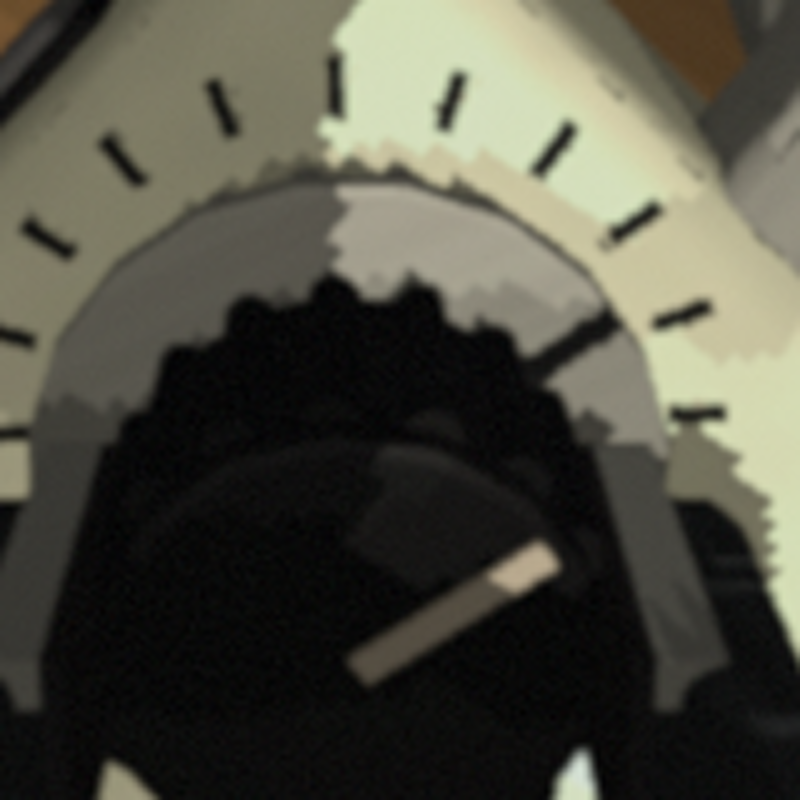

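```bash
python3 - <<'E'
from h import *
import pickle
d=pickle.load(open("w3.pkl","rb"))
p=w2m(onz(d,np.array([[360,670],[545,558]])/5+[180,150],139)); v=p[1]-p[0]; print(p,np.degrees(np.arctan2(v[1],v[0])))
manip.hold(0.4); open_jaws(); s=manip.sense(); print(s["ee_pos"],s["wrist_force"].round(1))
manip.move_straight(np.r_[s["ee_pos"][:2],240],feed=150)
manip.hold(.2)
d=grab("wrist");pickle.dump(d,open("w4.pkl","wb")); print(manip.sense()["t"])
save(d,"w4d",(170,60,350,220),4.4)
E
```

```text
[[ -90.19927886  -37.67151532  139.        ]
 [-107.31098726  -34.70344085  139.        ]] 170.15978848551626
[441.52907854 132.43925123 111.8508305 ] [ 1.1 -0.1  0.8]
13.7083
```

View pics/w4d.png

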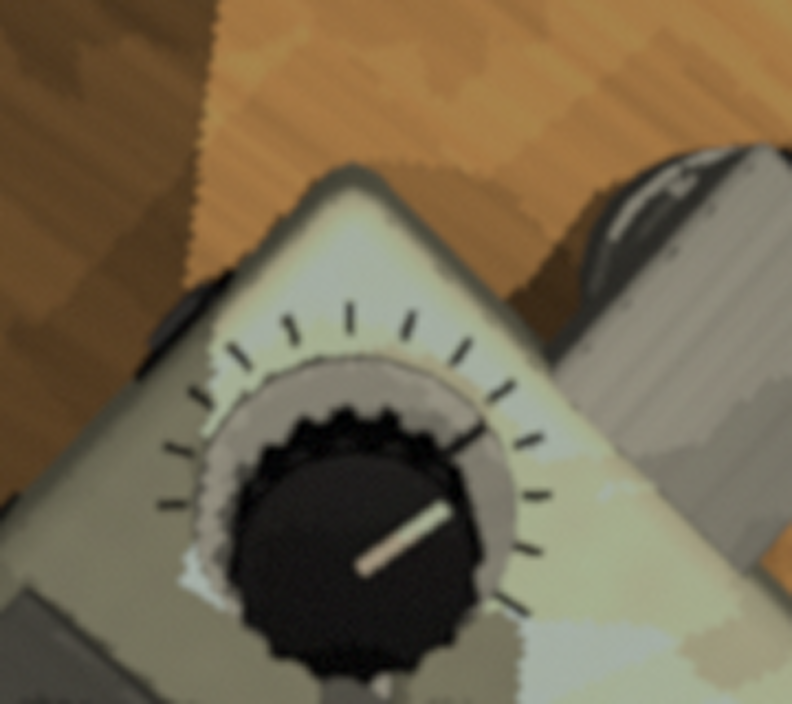

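```bash
cat >> h.py <<'E'
def find_rusks(d,z=22):
    out=[]
    for c,a,m in rusks(d,area=100):
        if a>500: continue
        p=onz(d,[c],z)[0]
        if not(380<p[0]<720 and -330<p[1]<30): continue
        ys,xs=np.nonzero(m); w=onz(d,np.c_[xs,ys],z)[:,:2].astype(np.float32)
        (cx,cy),(w_,h_),an=cv2.minAreaRect(w)
        long=np.radians(an if w_>h_ else an+90)
        out.append((p[:2],long,max(w_,h_),min(w_,h_),a))
    return out
E
python3 - <<'E'
from h import *
import pickle
manip.move_to(m2w(-90,-40,330),camdir(-135))
d=grab("top"); e=grab("side"); pickle.dump((d,e),open("v1.pkl","wb"))
for q in (d,e):
    for r in find_rusks(q): print(r[0].round(1),np.degrees(r[1]).round(1),r[2:])
print("bottle",onz(d,[[277,115]],190),"salt",onz(d,[[239,121]],130))
for r in find_rusks(d):
    for k in (0,1):
        q=planner.ik(np.r_[r[0],3],down(r[1]+np.pi/2+k*np.pi)); print(np.degrees(r[1]+np.pi+k*np.pi)%360,None if q is None else q.round(2))
for a in (45,135,-135): 
    q=planner.ik(m2w(45,0,150),camdir(a)); print(a,None if q is None else q.round(2))
save(d,"t1",(130,90,400,300),2.8)
E
```

```text
[593.8 -94.3] 11.1 (53.449859619140625, 30.321134567260742, np.int32(246))
[509.5 -99.2] 17.5 (53.36371994018555, 30.713287353515625, np.int32(261))
[ 468.5 -215.7] 158.0 (54.086551666259766, 29.53131675720215, np.int32(260))
[ 467.6 -213. ] 160.7 (56.06185531616211, 51.999298095703125, np.int32(166))
[592.8 -90.8] 11.5 (50.2027702331543, 49.999778747558594, np.int32(212))
[509.7 -98. ] 14.4 (51.776832580566406, 49.01327896118164, np.int32(183))
[466.   16.4] 174.1 (123.81974029541016, 30.355236053466797, np.int32(344))
bottle [[724.10512983 -44.23782259 190.        ]] salt [[735.02885766  44.3466426  130.        ]]
191.1260175704956 [-0.24  0.69  0.4   1.9  -0.44  0.63  2.2 ]
11.126017570495605 [-0.71  1.18  1.25  1.93 -1.29  1.15 -0.28]
197.4834041595459 [-0.28  0.62  0.45  2.1  -0.52  0.53  2.43]
17.4834041595459 [-0.75  1.12  1.26  2.13 -1.31  1.08 -0.03]
338.00927734375006 [-0.52  1.11  1.26  2.14 -1.32  1.08 -0.47]
158.00927734375 [-0.19  0.68  0.66  2.12 -0.75  0.59  2.2 ]
45 [-1.16  0.86  1.28  1.87 -0.91  1.16 -0.49]
135 [-0.78  0.49  0.56  1.85 -0.33  0.9   0.56]
-135 [-0.72  0.48  0.48  1.84 -0.28  0.89  2.09]
```

View pics/t1.png

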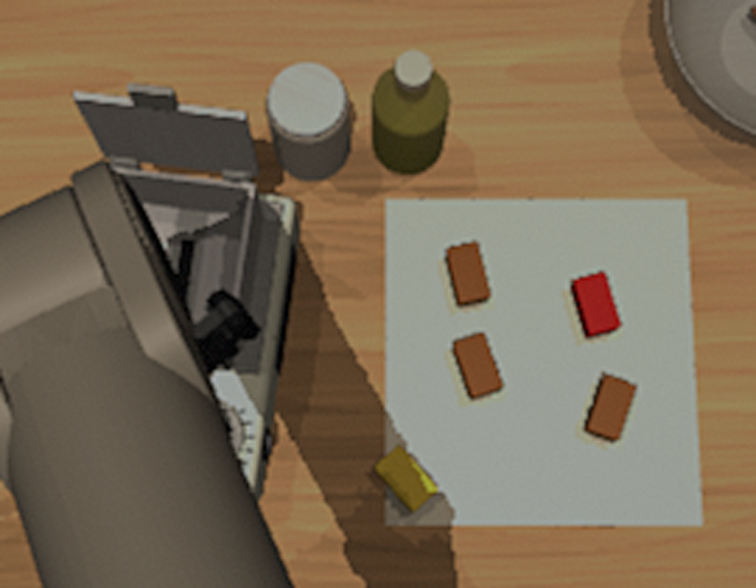

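```bash
cat >> h.py <<'E'
def pick(xy,long,hover=200):
    c=[down(long+np.pi/2+k*np.pi) for k in (0,1)]
    def camx(q): return R.from_quat([q[1],q[2],q[3],q[0]]).as_matrix()[0,0]
    q=min(c,key=camx)
    manip.move_to(np.r_[xy,hover],q)
    manip.hold(.1)
    d=grab("wrist"); return d,q
E
python3 - <<'E'
from h import *
import pickle
d=pickle.load(open("v1.pkl","rb"))[0]
r=find_rusks(d)[0]
w,q=pick(*r[:2]); pickle.dump(w,open("w5.pkl","wb")); save(w,"w5"); print(w["s"]["t"],w["s"]["ee_pos"])
L=r[1]; u=np.array([np.cos(L),np.sin(L)]); v=np.array([-u[1],u[0]])
print(proj(w,np.array([np.r_[r[0]+26*a*u+15*b*v,27] for a,b in ((1,1),(1,-1),(-1,-1),(-1,1))])).round(0))
E
```

```text
15.5167 [594.168396   -92.15633314 200.65899695]
[[262. 187.]
 [231. 187.]
 [231. 134.]
 [263. 134.]]
```

View pics/w5.png

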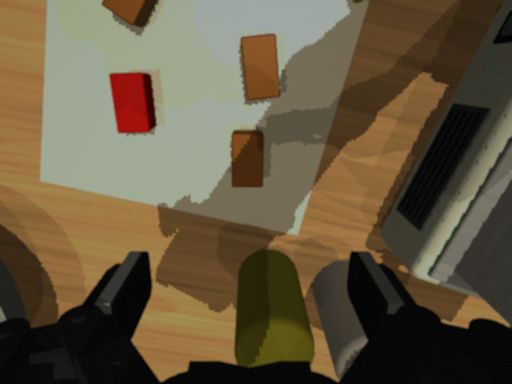

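```bash
cat >> h.py <<'E'
def grasp_lift(xy):
    manip.move_straight(np.r_[xy,40],feed=200)
    manip.move_straight(np.r_[xy,3],feed=60)
    s=manip.sense(); print("down",s["ee_pos"].round(1),s["wrist_force"].round(1))
    close_gripper(); s=manip.sense(); print("closed",s["opening"].round(1))
    manip.move_straight(np.r_[xy,270],feed=250)
    s=manip.sense(); print("lift",s["t"],s["opening"].round(1),s["wrist_force"].round(1))
def drop(z,dx=0,dy=0):
    q=camdir(-135)
    p=m2w(45+dx,dy,280)
    manip.move_to(p,q); manip.move_straight(np.r_[p[:2],z],feed=150); s=manip.sense(); print("over",w2m(s["ee_pos"]).round(1),s["opening"].round(1))
    open_jaws(); manip.hold(.2); s=manip.sense(); print("opened",s["wrist_force"].round(1))
    manip.move_straight(np.r_[p[:2],280],feed=250)
E
python3 - <<'E'
from h import *
import pickle
d=pickle.load(open("v1.pkl","rb"))[0]
r=find_rusks(d)[0]
grasp_lift(r[0])
w=grab("wrist"); save(w,"w6")
E
```

```text
down [593.9 -94.5   3. ] [ 0.1 -0.2 -0.1]Traceback (most recent call last):
  File "<stdin>", line 5, in <module>
  File "h.py", line 72, in grasp_lift
    close_gripper(); s=manip.sense(); print("closed",s["opening"].round(1))
                                                     ^^^^^^^^^^^^^^^^^^
AttributeError: 'float' object has no attribute 'round'
```

```bash
sed -i 's/s\["opening"\].round(1)/round(s["opening"],1)/' h.py; python3 - <<'E'
from h import *
s=manip.sense(); print(s["opening"])
manip.move_straight(np.r_[s["ee_pos"][:2],270],feed=250)
s=manip.sense(); print(s["opening"],s["t"],s["wrist_force"].round(1))
w=grab("wrist"); save(w,"w6")
E
```

```text
29.22133335325414
28.979592635574463 19.0583 [-0.3 -0.7 -1.3]
```

View pics/w6.png

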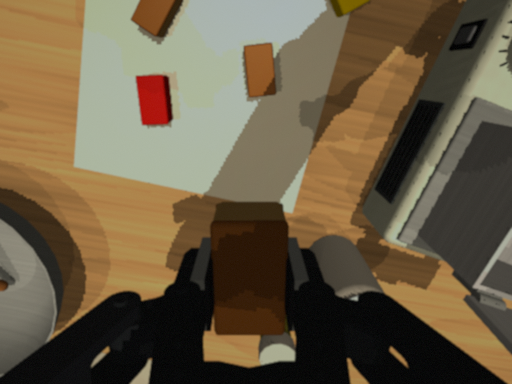

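```bash
python3 - <<'E'
from h import *
import pickle
drop(155,-4,0)
s=manip.sense(); print(s["t"])
w=grab("wrist"); save(w,"w7")
d=grab("top"); pickle.dump(d,open("v2.pkl","wb"))
for r in find_rusks(d): print(r[0].round(1),np.degrees(r[1]).round(1),r[2:])
save(d,"t2",(130,90,400,300),2.8)
E
```

```text
over [[ 4.180e+01 -1.000e-01  1.559e+02]] 29.0
opened [-0.7  0.7 -0.3]
22.5
[509.4 -99.2] 17.2 (53.27568054199219, 30.60484504699707, np.int32(260))
[ 468.5 -215.5] 158.0 (54.086551666259766, 29.53131675720215, np.int32(261))
```

View pics/w7.png

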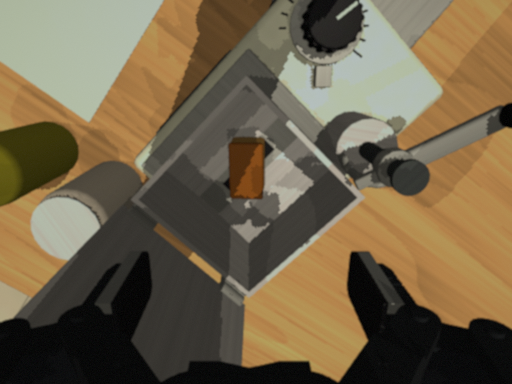

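View pics/t2.png

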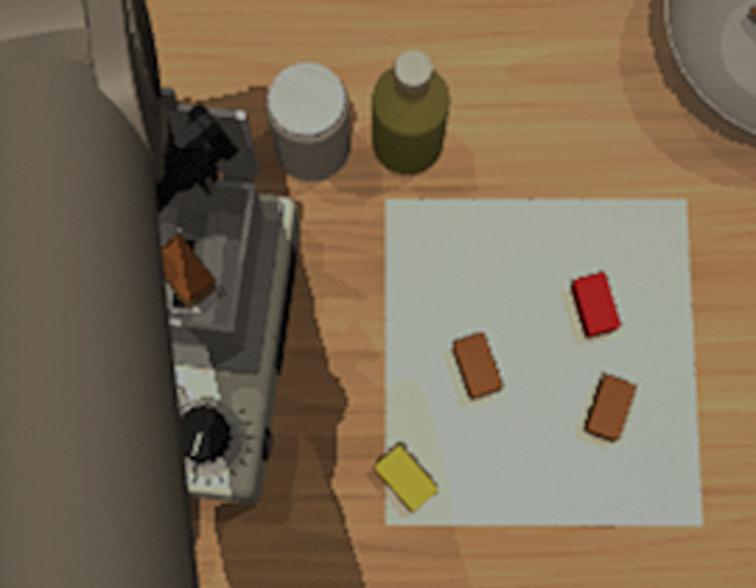

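```bash
python3 - <<'E'
from h import *
import pickle
d=pickle.load(open("v2.pkl","rb"))
r=find_rusks(d)[0]
w,q=pick(*r[:2]); save(w,"w8"); grasp_lift(r[0])
w=grab("wrist"); save(w,"w9")
s=manip.sense(); print(s["opening"])
if s["opening"]>20: drop(172,-4,0)
w=grab("wrist"); save(w,"w10")
d=grab("top"); pickle.dump(d,open("v3.pkl","wb")); print(manip.sense()["t"])
for r in find_rusks(d): print(r[0].round(1),np.degrees(r[1]).round(1),r[2:])
save(d,"t3",(130,90,400,300),2.8)
E
```

```text
down [509.5 -99.4   3. ] [ 0.4 -0.1  0.3]
closed 28.8
lift 27.2917 28.7 [0.  0.3 0. ]
29.084371349273685
over [[ 41.8  -0.3 172.9]] 28.6
opened [-1.2  0.3 -0.6]
30.7
[ 468.6 -215.7] 158.0 (54.086551666259766, 29.53131675720215, np.int32(261))
```

View pics/w10.png

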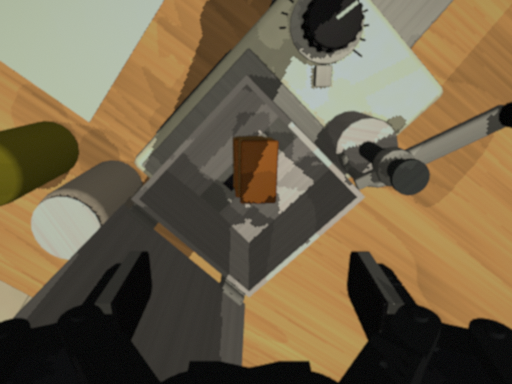

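View pics/t3.png

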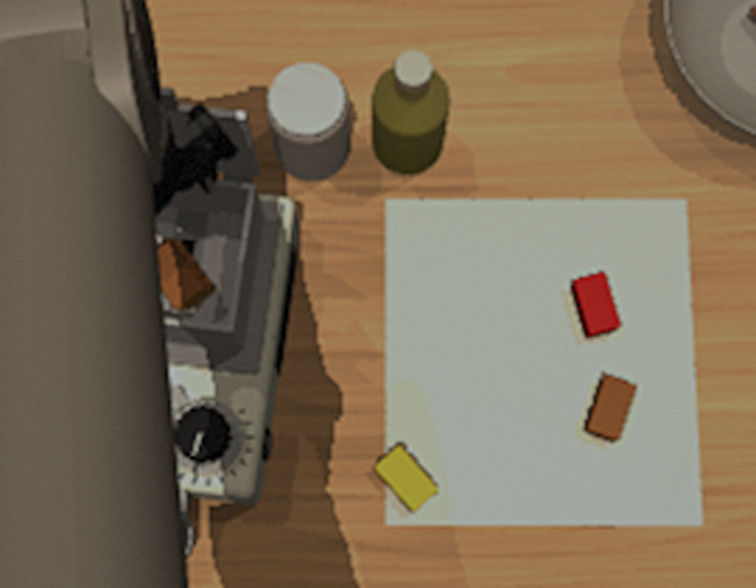

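```bash
python3 - <<'E'
from h import *
import pickle
d=pickle.load(open("v3.pkl","rb"))
r=find_rusks(d)[0]
w,q=pick(*r[:2]); grasp_lift(r[0])
w=grab("wrist"); save(w,"w11")
s=manip.sense(); print(s["opening"])
p=m2w(45+12,-36,280)
if s["opening"]>20:
    manip.move_to(p,camdir(180)); manip.hold(.1); s=manip.sense(); print(w2m(s["ee_pos"]),s["opening"])
    w=grab("wrist"); save(w,"w12"); print(s["t"])
E
```

```text
down [ 468.6 -215.9    3. ] [0.1 0.7 0.8]
closed 29.0
lift 35.7917 28.7 [-0.8 -0.8  0.5]
28.659731582325378
[[ 57.33457886 -38.4127013  280.33268618]] 28.714845908542753
37.2583
```

View pics/w12.png

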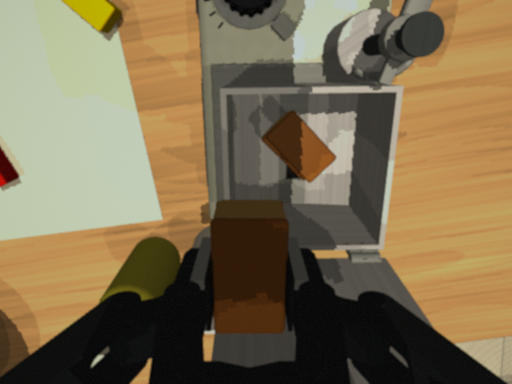

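```bash
python3 - <<'E'
from h import *
p=m2w(45+11,-35,194)
manip.move_straight(p,feed=120); manip.hold(.1)
s=manip.sense(); print(w2m(s["ee_pos"]),s["opening"],s["wrist_force"].round(1))
open_jaws(); manip.hold(.3)
manip.move_straight(np.r_[p[:2],290],feed=200)
w=grab("wrist"); save(w,"w13"); print(manip.sense()["t"])
e=grab("side"); save(e,"s13",(170,150,360,340),3.1)
E
```

```text
[[ 56.68141679 -34.95265324 194.92671913]] 29.038244525539945 [ 0.8  0.  -0.4]
39.85
```

View pics/w13.png

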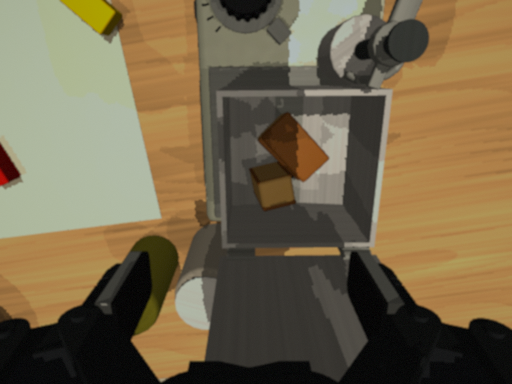

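View pics/s13.png

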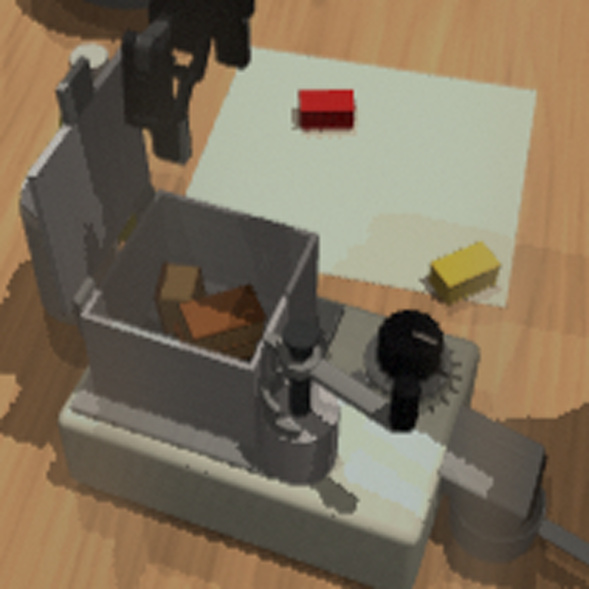

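```bash
cat > lid.py <<'E'
from h import *
def tip(ph,r=100,off=11):
    return m2w(111-r*np.cos(ph)+6*np.sin(ph)+off, 0, 191+r*np.sin(ph)+6*np.cos(ph))
E
python3 - <<'E'
from lid import *
q=camdir(180)
manip.move_straight(m2w(56,-35,400),feed=250)
close_gripper()
manip.move_to(m2w(190,0,400),q)
manip.move_straight(m2w(190,0,292),feed=150)
s=manip.sense(); print(s["t"],w2m(s["ee_pos"]).round(1),s["wrist_force"].round(1),s["opening"])
bad=[ph for ph in np.arange(1.8,-.01,-.1) if planner.ik(tip(ph),q) is None]; print(bad)
e=grab("side"); save(e,"s14",(150,100,360,300),3)
for ph in np.arange(1.85,1.19,-.1):
    manip.move_straight(tip(ph),feed=60); s=manip.sense(); print(round(ph,2),w2m(s["ee_pos"]).round(1),s["wrist_force"].round(1))
    if np.linalg.norm(s["wrist_force"])>25: break
e=grab("side"); save(e,"s15",(150,100,360,300),3)
E
```

```text
42.7333 [[1.904e+02 1.000e-01 2.935e+02]] [0.9 0.4 0.9] -0.017626651968059213
[]
1.85 [[1.555e+02 1.000e-01 2.857e+02]] [-0.2 -1.   0.1]
1.75 [[1.456e+02 1.000e-01 2.887e+02]] [-0.7  0.7  1.1]
1.65 [[1.355e+02 2.000e-01 2.904e+02]] [ 0.  -0.3 -0. ]
1.55 [[1.254e+02 2.000e-01 2.912e+02]] [-0.5 -0.  -0.2]
1.45 [[1.153e+02 1.000e-01 2.910e+02]] [ 0.1  0.6 -0.6]
1.35 [[1.053e+02 1.000e-01 2.898e+02]] [-1.3 -0.2  0.1]
1.25 [[9.540e+01 1.000e-01 2.876e+02]] [0.9 0.9 0.3]
```

View pics/s14.png

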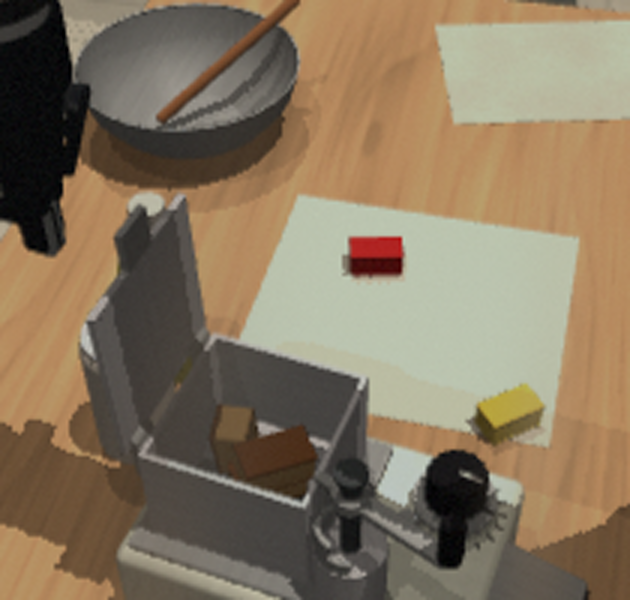

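View pics/s15.png

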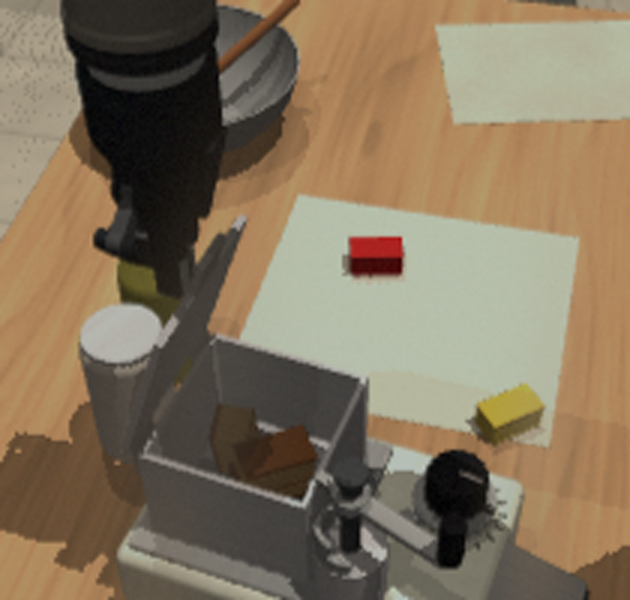

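```bash
python3 - <<'E'
from lid import *
for ph in list(np.arange(1.15,.04,-.1)):
    manip.move_straight(tip(ph),feed=60); s=manip.sense(); print(round(ph,2),w2m(s["ee_pos"]).round(1),s["wrist_force"].round(1))
    if np.linalg.norm(s["wrist_force"])>25: break
for z in (198,197,196,195,194,193,192):
    manip.move_straight(m2w(111-105+11,0,z),feed=20); s=manip.sense(); print(z,w2m(s["ee_pos"]).round(1),s["wrist_force"].round(1))
    if s["wrist_force"][2]>20: break
print(s["t"]); e=grab("side"); save(e,"s16",(150,100,360,300),3)
E
```

```text
1.15 [[ 85.9   0.  284.5]] [-0.2  0.4 -0.7]
1.05 [[7.670e+01 1.000e-01 2.804e+02]] [-0.8  0.5  0.6]
0.95 [[6.800e+01 1.000e-01 2.754e+02]] [0.3 0.2 0.5]
0.85 [[ 59.8   0.  269.7]] [ 0.8 -0.7  0.9]
0.75 [[5.220e+01 1.000e-01 2.631e+02]] [ 0.6  0.1 -0.2]
0.65 [[ 45.4   0.  255.8]] [-0.6 -0.4  0.2]
0.55 [[ 39.3   0.  247.9]] [-0.7  0.3  0.8]
0.45 [[ 34.   -0.  239.4]] [ 0.6 -0.1  0.7]
0.35 [[ 29.6  -0.  230.4]] [ 0.3 -0.2 -0.3]
0.25 [[ 26.1  -0.  221. ]] [-0.3 -0.1  0.3]
0.15 [[ 2.360e+01 -1.000e-01  2.113e+02]] [ 0.  -0.5  0.6]
0.05 [[ 2.200e+01 -1.000e-01  2.015e+02]] [-0.4 -0.3  0.1]
198 [[ 16.7   0.  197.9]] [ 1.   0.1 -0.4]
197 [[ 16.9  -0.  196.9]] [-0.   0.5 -0. ]
196 [[ 17.1  -0.  196.6]] [-2.7 -1.3  6.1]
195 [[ 17.1  -0.  196.4]] [-5.5 -1.1 14.6]
194 [[ 17.1   0.  196.2]] [-9.4 -0.2 22.4]
50.7583
```

View pics/s16.png

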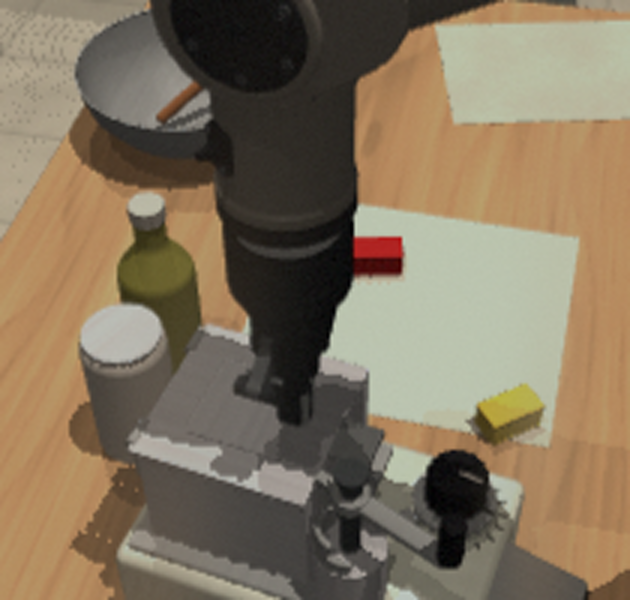

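```bash
cat > latch.py <<'E'
from h import *
def lp(deg,z=222,back=19):
    a=np.radians(deg); t=np.array([-np.sin(a),np.cos(a)])
    p=np.array([-42,50])+75*np.array([np.cos(a),np.sin(a)])-t*back
    return m2w(p[0],p[1],z),camdir(deg-90+360*0+180+180)  # push along -tool x: camera dir = (deg+90)+180
E
python3 - <<'E'
from latch import *
for a in range(150,285,15):
    p,q=lp(a); j=planner.ik(p,q); print(a,w2m(p).round(0),None if j is None else j.round(2))
s=manip.sense(); manip.move_straight(np.r_[s["ee_pos"][:2],300],feed=150)
e=grab("side"); save(e,"s17",(150,100,360,300),3)
p,q=lp(154,300); manip.move_to(p,q); manip.hold(.1)
s=manip.sense(); print(s["t"],w2m(s["ee_pos"]),s["joint_positions"].round(2))
w=grab("wrist"); save(w,"w18"); e=grab("side"); save(e,"s18",(150,100,360,300),3); d=grab("top"); save(d,"t18",(130,90,400,300),2.8)
E
```

```text
150 [[-97. 104. 222.]] [-1.58  0.56  1.29  1.95 -0.61  1.1  -0.72]
165 [[-110.   88.  222.]] [-1.61  0.5   1.3   2.   -0.56  1.07 -0.49]
180 [[-117.   69.  222.]] [-1.63  0.45  1.3   2.03 -0.51  1.04 -0.25]
195 [[-119.   49.  222.]] [-1.64  0.41  1.31  2.06 -0.47  1.02  0.01]
210 [[-116.   29.  222.]] [-1.63  0.37  1.32  2.08 -0.43  1.    0.27]
225 [[-108.   10.  222.]] [-1.62  0.46  1.42  2.09 -0.53  1.04  0.69]
240 [[-96.  -5. 222.]] [-1.57  0.43  1.38  2.09 -0.5   1.03  0.96]
255 [[-80. -18. 222.]] [-1.48  0.39  1.31  2.07 -0.45  1.01  1.2 ]
270 [[-61. -25. 222.]] [-1.38  0.37  1.21  2.04 -0.41  1.    1.45]
53.6833 [[-100.91567909   99.74939241  299.97801617]] [-1.69  0.51  1.45  1.87 -0.53  1.25 -0.69]
```

View pics/s18.png

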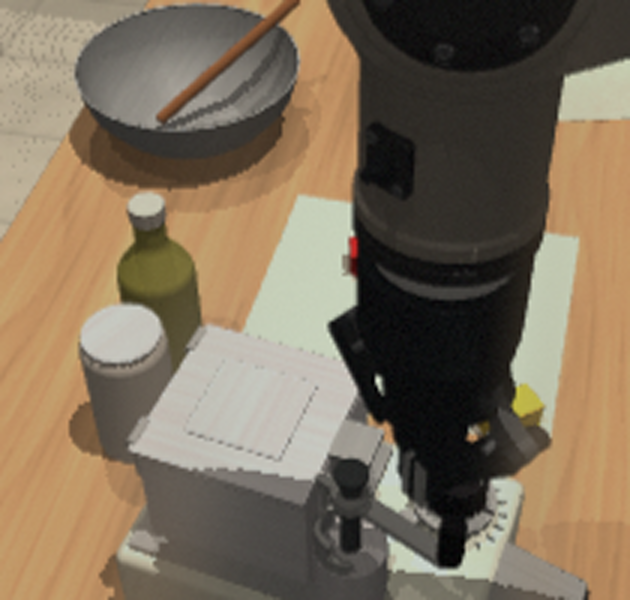

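View pics/w18.png

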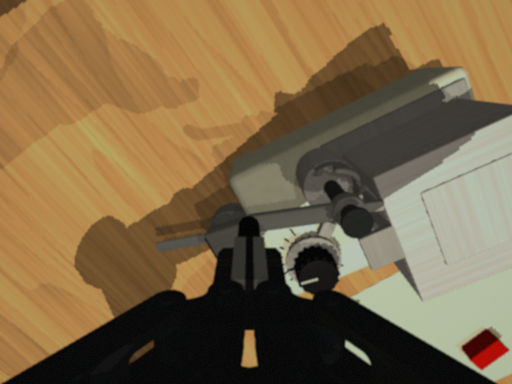

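```bash
python3 - <<'E'
from latch import *
d=grab("wrist")
for deg in (150,160,167,175): 
    a=np.radians(deg); print(deg,proj(d,m2w(-42+75*np.cos(a),50+75*np.sin(a),246)).round(0),proj(d,m2w(-42+75*np.cos(a),50+75*np.sin(a),210)).round(0))
s=manip.sense(); print("tip",proj(d,s["ee_pos"]).round(0), "proj down",proj(d,np.r_[s["ee_pos"][:2],222]).round(0)); print(proj(d,m2w(-42,50,246)))
save(d,"w19",(180,160,380,300),4)
E
```

```text
150 [[248. 231.]] [[248. 209.]]
160 [[249. 249.]] [[249. 225.]]
167 [[251. 261.]] [[251. 236.]]
175 [[256. 275.]] [[255. 248.]]
tip [[248. 254.]] proj down [[248. 197.]]
[[366.25007441 238.19394499]]
```

View pics/w19.png

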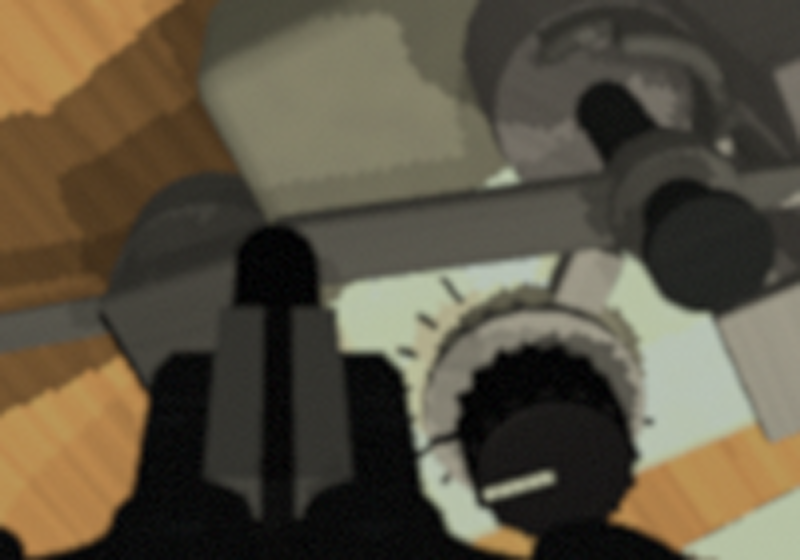

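```bash
python3 - <<'E'
from latch import *
import pickle
d,e=pickle.load(open("v0.pkl","rb"))
for deg in (155,160,165,170):
    a=np.radians(deg); x,y=-42+75*np.cos(a),50+75*np.sin(a)
    print(deg,[proj(q,m2w(x,y,z)).round(1).tolist() for q in (d,e) for z in (246,209)])
save(d,"z1",(125,190,185,270),8); save(e,"z2",(270,230,330,310),8)
E
```

```text
155 [[[134.4, 240.1]], [[138.8, 242.3]], [[298.0, 275.9]], [[296.7, 287.7]]]
160 [[[137.1, 241.8]], [[141.4, 243.9]], [[300.5, 273.5]], [[299.0, 285.4]]]
165 [[[139.9, 243.2]], [[144.2, 245.2]], [[302.6, 271.1]], [[301.1, 283.0]]]
170 [[[142.9, 244.3]], [[147.0, 246.3]], [[304.5, 268.5]], [[302.9, 280.4]]]
```

View pics/z1.png

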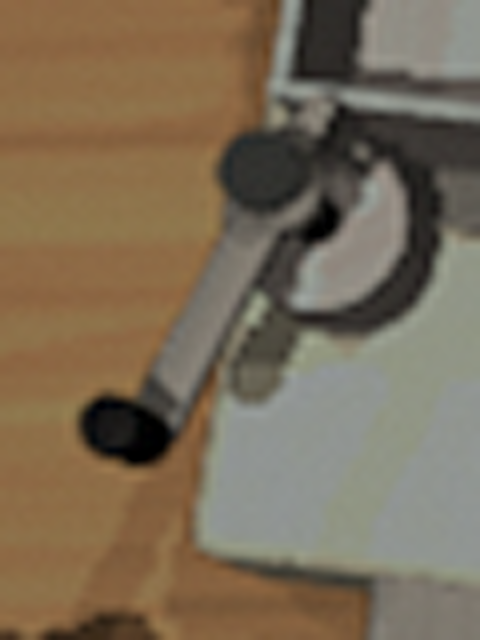

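View pics/z2.png

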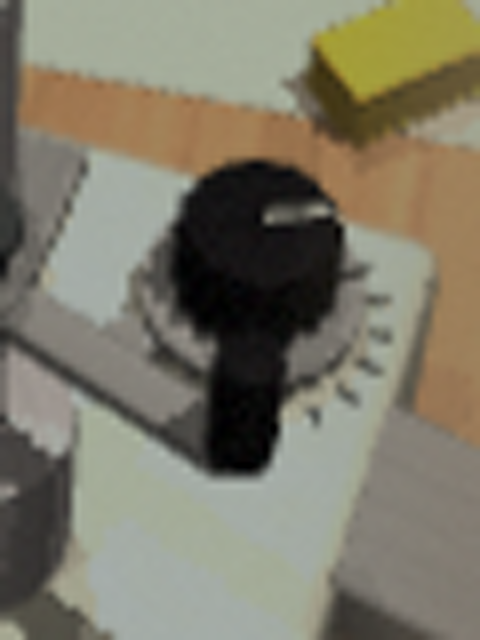

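```bash
cat > latch.py <<'E'
from h import *
def lp(deg,z=222,back=16):
    a=np.radians(deg); t=np.array([-np.sin(a),np.cos(a)])
    p=np.array([-42,50])+75*np.array([np.cos(a),np.sin(a)])-t*back
    return m2w(p[0],p[1],z),camdir(deg)
E
python3 - <<'E'
from latch import *
s=manip.sense(); manip.move_straight(np.r_[s["ee_pos"][:2],370],feed=200)
manip.goto_joints([-0.6,0.05,0.18,1.98,-0.01,1.11,1.2])
s=manip.sense(); print(w2m(s["ee_pos"]).round(1))
p,q=lp(150,300); manip.move_to(p,q); s=manip.sense(); print(s["t"],w2m(s["ee_pos"]).round(1),s["joint_positions"].round(2))
for a in range(150,285,15):
    p,q=lp(a); j=planner.ik(p,q); print(a,None if j is None else j.round(2))
E
```

```text
[[-90.3 -40.1 291.9]]
57.0667 [[-98.8 100.7 299.7]] [-0.76  0.18  0.12  1.82 -0.02  1.15  0.25]
150 [-0.75  0.25  0.11  1.92 -0.03  0.98  0.26]
165 [-0.72  0.22  0.08  1.96 -0.02  0.97  0.51]
180 [-0.69  0.19  0.06  1.99 -0.01  0.96  0.79]
195 [-0.65  0.17  0.04  2.02 -0.01  0.96  1.07]
210 [-0.6   0.15  0.03  2.04 -0.01  0.95  1.36]
225 [-0.55  0.15  0.02  2.04 -0.    0.95  1.66]
240 [-0.5   0.15  0.01  2.03 -0.    0.95  1.97]
255 [-0.45  0.17 -0.    2.01  0.    0.96  2.27]
270 [-0.4   0.19 -0.02  1.98  0.01  0.96  2.56]
```

```bash
python3 - <<'E'
from latch import *
p,q=lp(150); manip.move_straight(p,feed=120); s=manip.sense(); print(w2m(s["ee_pos"]).round(1),s["wrist_force"].round(1))
for a in range(155,201,5):
    p,q=lp(a); manip.move_straight(p,rot=q,feed=40); s=manip.sense()
    f=Rm.T@s["wrist_force"][:2]; r=np.radians(a); print(a,round(s["t"],2),"tang",round(f@[-np.sin(r),np.cos(r)],1),"rad",round(f@[np.cos(r),np.sin(r)],1),"z",round(s["wrist_force"][2],1))
e=grab("side"); save(e,"s20",(150,100,360,300),3); w=grab("wrist"); save(w,"w20")
E
```

```text
[[-98.5 101.5 222.7]] [-0.3 -1.3  0.6]
155 58.18 tang -0.7 rad 0.8 z -0.5
160 58.5 tang 0.5 rad 0.2 z 0.7
165 58.82 tang -2.1 rad -0.5 z 0.4
170 59.13 tang -2.2 rad -1.1 z 2.7
175 59.45 tang -4.3 rad 0.3 z 1.9
180 59.77 tang -0.0 rad 0.3 z 0.4
185 60.08 tang -2.3 rad 0.3 z 0.8
190 60.4 tang -2.0 rad 0.9 z 2.1
195 60.72 tang -0.6 rad 0.1 z 0.1
200 61.03 tang -4.7 rad -1.9 z 0.1
```

View pics/s20.png

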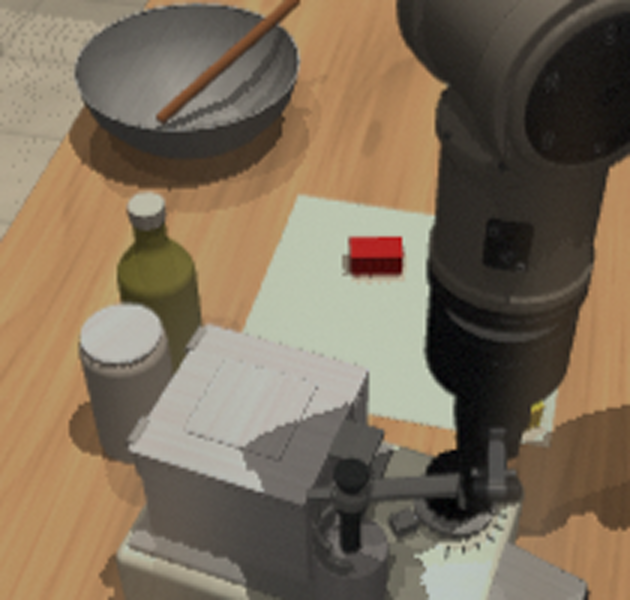

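View pics/w20.png

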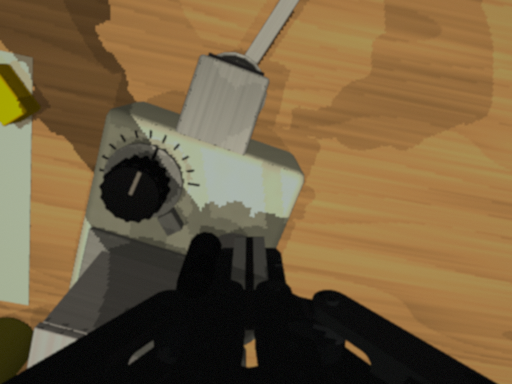

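```bash
python3 - <<'E'
from latch import *
for a in range(205,283,5):
    p,q=lp(a); manip.move_straight(p,rot=q,feed=40); s=manip.sense()
    f=Rm.T@s["wrist_force"][:2]; r=np.radians(a); ft=f@[-np.sin(r),np.cos(r)]; print(a,round(s["t"],2),"tang",round(ft,1),"rad",round(f@[np.cos(r),np.sin(r)],1),"z",round(s["wrist_force"][2],1))
    if abs(ft)>22: break
e=grab("side"); save(e,"s21",(150,100,360,300),3); w=grab("wrist"); save(w,"w21")
E
```

```text
205 61.45 tang -3.2 rad 0.8 z 3.2
210 61.77 tang -0.7 rad -1.1 z 1.6
215 62.08 tang -1.7 rad 0.7 z 0.6
220 62.4 tang -3.6 rad 0.3 z 3.3
225 62.72 tang -0.4 rad -1.7 z -0.6
230 63.03 tang 0.2 rad -0.9 z 0.9
235 63.35 tang -0.1 rad -0.1 z -0.7
240 63.67 tang 0.2 rad 0.2 z 0.9
245 63.98 tang -0.6 rad -0.1 z -0.6
250 64.3 tang 0.8 rad -0.3 z -0.2
255 64.62 tang -0.1 rad 0.5 z 0.8
260 64.93 tang -1.5 rad -1.3 z -0.8
265 65.25 tang -1.0 rad -0.7 z -0.2
270 65.57 tang -1.4 rad 0.3 z -0.4
275 65.88 tang -1.3 rad -0.0 z 0.3
280 66.2 tang -6.7 rad -1.4 z 3.9
```

View pics/s21.png

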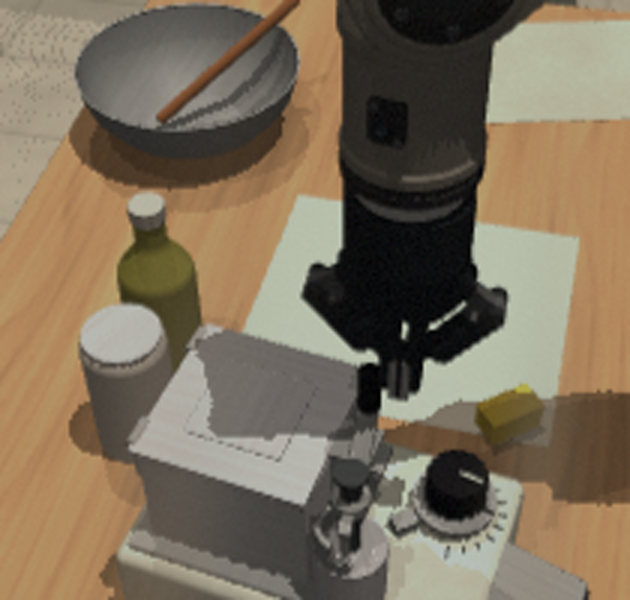

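View pics/w21.png

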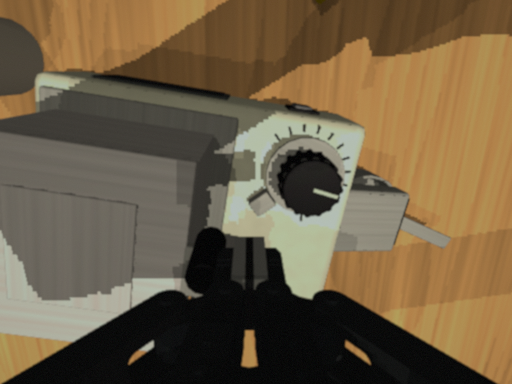

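```bash
python3 - <<'E'
from latch import *
for a in (283,285):
    p,q=lp(a); 
    manip.move_straight(p,rot=lp(280)[1],feed=30); s=manip.sense(); print(a,(Rm.T@s["wrist_force"][:2]).round(1))
    if abs(s["wrist_force"][:2]).max()>18: break
p,_=lp(270); manip.move_straight(p,feed=60)
manip.move_straight(np.r_[p[:2],330],feed=200)
p2=p+[-60,-40,0]
manip.move_straight(np.r_[m2w(-130,-150,0)[:2],360],feed=200)
manip.hold(.2); print(manip.sense()["t"],manip.sense()["wrist_force"])
import pickle
d=grab("top"); e=grab("side"); w=grab("wrist"); pickle.dump((d,e,w),open("v9.pkl","wb"))
save(d,"t22",(130,90,330,290),3); save(e,"s22",(170,150,360,340),3.1); save(w,"w22")
for deg in (262,270,275,280):
    a=np.radians(deg); x,y=-42+75*np.cos(a),50+75*np.sin(a)
    print(deg,[proj(q,m2w(x,y,z)).round(1).tolist() for q in (d,e) for z in (241,246,255)])
E
```

```text
283 [-14.4  -2. ]
285 [-19.2  -0.9]
69.0917 [ 0.62317053  0.96920954 -0.33385968]
262 [[[191.0, 219.8]], [[190.7, 219.4]], [[190.1, 218.6]], [[285.9, 225.3]], [[286.0, 223.6]], [[286.2, 220.4]]]
270 [[[192.2, 214.8]], [[191.9, 214.4]], [[191.3, 213.6]], [[281.0, 223.5]], [[281.0, 221.8]], [[281.2, 218.7]]]
275 [[[192.6, 211.7]], [[192.3, 211.3]], [[191.7, 210.5]], [[277.7, 222.7]], [[277.8, 221.0]], [[277.9, 217.9]]]
280 [[[192.8, 208.6]], [[192.4, 208.1]], [[191.8, 207.3]], [[274.5, 222.2]], [[274.5, 220.4]], [[274.6, 217.3]]]
```

View pics/t22.png

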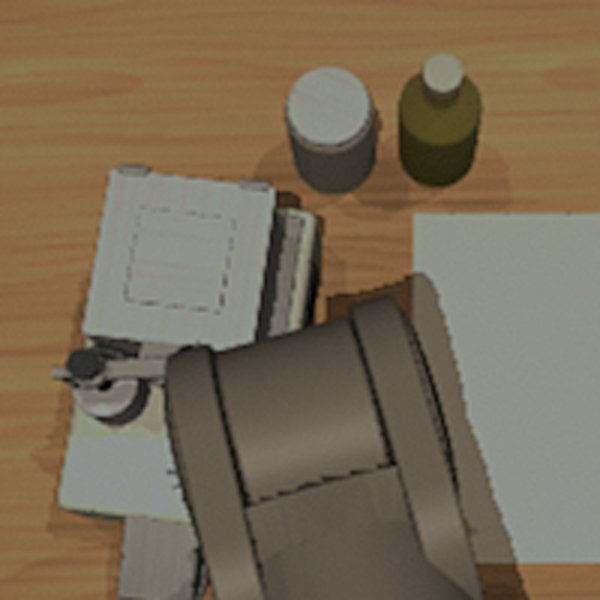

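View pics/s22.png

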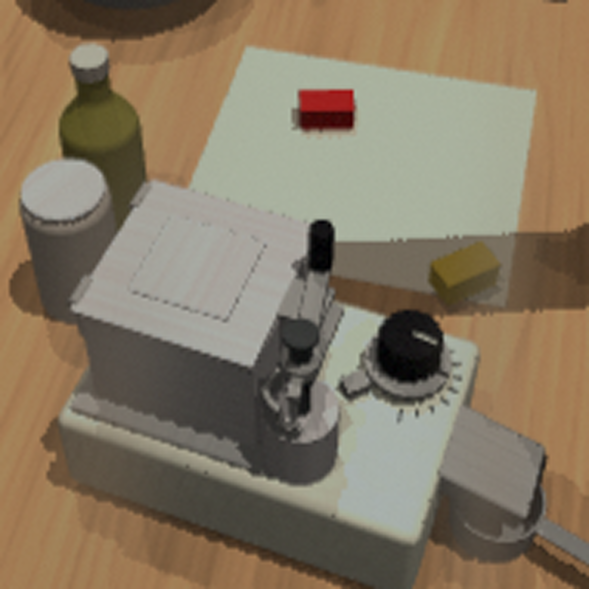

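View pics/w22.png

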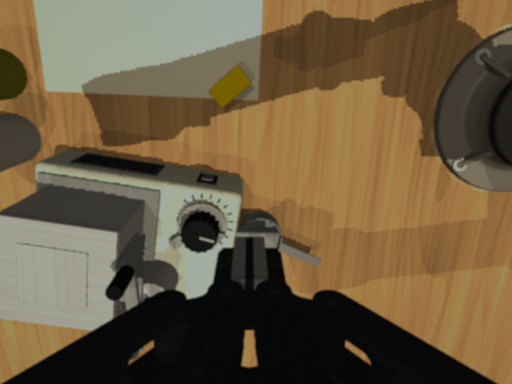

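```bash
python3 - <<'E'
from h import *
import pickle
d,e,w=pickle.load(open("v9.pkl","rb"))
save(e,"s22d",(285,245,325,290),14)
save(e,"s22g",(245,210,305,270),10)
E
```

```text
(no output)
```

View pics/s22d.png

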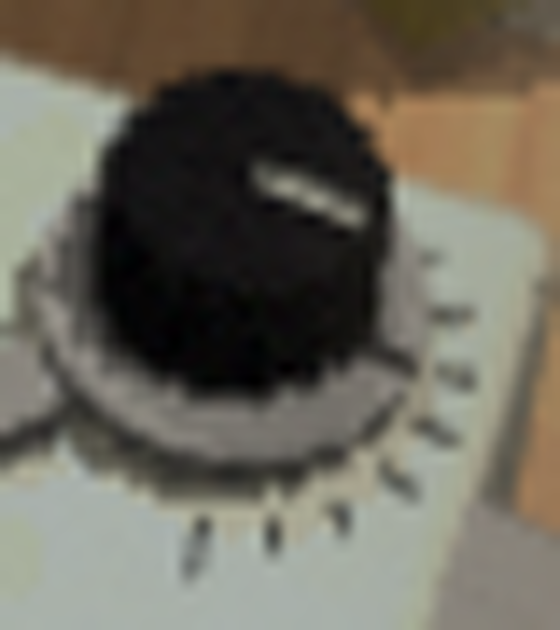

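View pics/s22g.png

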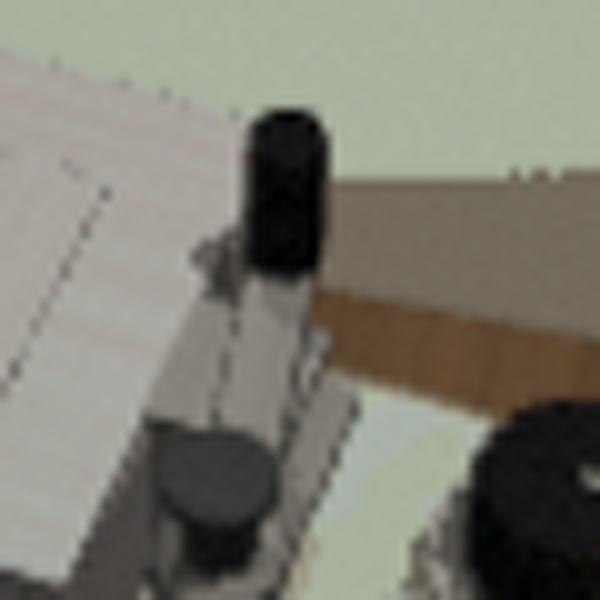

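```bash
python3 - <<'E'
from h import *
import pickle
d,e,w=pickle.load(open("v9.pkl","rb"))
p=w2m(onz(e,np.array([[258,172],[358,212]])/14+[285,245],139)); v=p[1]-p[0]; print(p.round(1),np.degrees(np.arctan2(v[1],v[0]))-100)
p=w2m(onz(w,np.array([[202,236.5],[214,241]]),139)); v=p[1]-p[0]; print(p.round(1),np.degrees(np.arctan2(v[1],v[0]))%360-100)
a=np.radians(172); print((proj(e,[m2w(-90+r*np.cos(a),-40+r*np.sin(a),z) for r,z in((25,109),(30,109),(38,95))])-[285,245])*14)
save(w,"w22d",(160,170,260,270),6)
E
```

```text
[[ -91.2  -38.7  139. ]
 [-107.4  -37.   139. ]] 74.04034327585697
[[ -93.6  -39.9  139. ]
 [-108.3  -36.6  139. ]] 67.2451530810684
[[385.95023717 344.79849644]
 [415.81186544 358.01171593]
 [454.7300511  431.30843172]]
```

View pics/w22d.png

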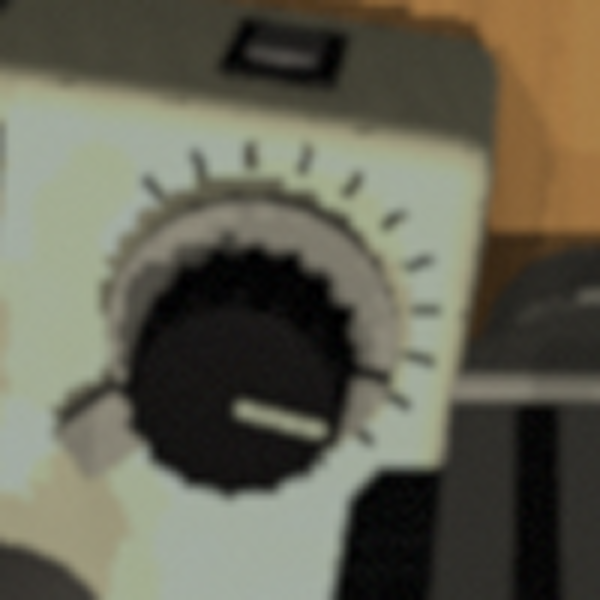

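```bash
python3 - <<'E'
from plant import hand_in, manip
print(hand_in(), manip.sense()["t"])
E
```

```text
the job is handed in; nothing more can be done
the job is handed in; nothing more can be done
```

The mill is ready and the job is handed in at about 69 s of the 210 s allowed; the hand-in reports no verdict. I ran the dial to its stop, set it back four clicks, put in all three brown rusks, closed the lid and swung the latch into its notch. I left the red and yellow decoys alone.

What the last checks showed:
- **Dial:** at the stop the pointer read about 100°, as it should. After the final moves it read 67° and 74° from the stop in two views, against 72° for four clicks. The two views differ by about 7°. A close view right after I set the dial shows its mark in line with the fourth tick.
- **Rusks:** all three were seen well below the rim before the lid closed: two stacked and one standing on end beside them. I did not see them again once the lid was shut.
- **Lid:** the plate met the fingertips firmly at about 196 to 197 mm, which is the closed height, and it stayed flat in the last views.
- **Latch:** the handle reached its stop at about 280°. My side-view estimate puts the grip's top near 242 mm, about 4 mm below its open height. That reading includes a correction of about 2 pixels for camera bias, so the drop is less certain than the angle.
- **Bystanders:** nothing touched the cup, oil bottle or salt can, and they look unmoved in the pictures. I did not measure their positions.

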